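# Mark a batch of mallet heads in the lever press

### The arm

A 7-joint arm with a two-finger parallel gripper is mounted at the origin on the work surface. World frame = base frame: x ahead of the robot, y to its left, z up, the work surface at z = 0. Lengths are in m, angles in degrees, forces in N, time in s.
With the tool pointing down it reaches from about 0.425 to 0.875 m from the base axis. Payload 4.7 kg.
Tool frame: the origin (TCP) lies at the centre of the arm's flange, where the gripper is bolted on; the fingertips stand 182 mm ahead of it and the grasp point (between the pads) lies 164 mm ahead of it (env.grip_depth is the distance from the TCP to the grasp point, in m); z points along the fingers, y is the line along which they close (so a half turn about z gives the same grasp; the last joint's range is limited). The gripper opens to 87 mm and grips with 3 to 60 N. Pads are 19 mm wide; open, the fingers measure 117 mm over their backs; the gripper's body (75 mm by 190 mm) begins 51 mm behind the grasp point.
Start: joints at [-62.447, 18.392, -4.016, 83.108, 1.295, 78.541, -3.26], TCP at [0.293, 0.58, 0.405] pointing down, gripper open.
Joint ranges: [-163.93, 163.93], [-17.29, 119.83], [-79.2, 71.16], [3.27, 140.29], [-89.18, 269.18], [5.43, 117.66], [-154.24, 154.24]. Speed limits (degrees/s): [147.25, 147.25, 180, 180, 180, 180, 180].

### API

Orientations are given as [roll, pitch, yaw] about the fixed x, y, z axes, in that order (R = Rz(yaw) Ry(pitch) Rx(roll)).
In Python, from cell import env gives the robot as it stands. The module is installed in compiled form; this text tells all that it offers.
- The arm moves only by the tool send_rows, never from a script. Its arguments are lists of equal length, an entry for each row: "xyz": the shift along the tool's x, y, z in m, a list of three; "rotation": the turn, a rotation vector about the tool's x, y, z in rad, a list of three; "jaw": the opening, from 0 (shut) to 1 (fully open). A call has 1 to 20 rows; each row shifts and turns the commanded pose from where the row before left it, along the tool's axes as they then stand; what a row does not reach is not made up. A row lasts 1/10 s, in which the tool goes at most 50 mm and 8.59 degrees, less where a joint would pass 70% of its speed; a pose out of reach is approached as far as the arm can. A call is refused whole if a number of a shift passes 0.05 or a number of a turn 0.15, either way. A call with a gripper value outside its range is refused whole. The fingers move at their own pace and stop on an object; "newtons" is the grip in N (left out, the last holds). Time passes only in rows, so rows that do not move let the fingers close. It gives the time, the measured TCP pose, the force, the opening and the grip force at its end, in the units of the state.
- env.get_obs(): the state, without advancing time (a new reading comes with each control period).
- env.read_camera(name): name is "side" or "top"; returns a dict with "image" (400x640x3 uint8, blue, green, red), "fx", "fy", "cx", "cy" (pixels), "R" (3x3) and "t" (3): a world point X has camera coordinates R X + t. Camera axes: x right, y down, z forward; pixel columns grow to the right and rows downward; lengths in m; the calibration is good to about 2 mm. A picture is of the moment at which its call begins. There is no depth.
- env.sign_off(): hands the job in; it is judged then, once.
The state is a dict: "time_s": time; "qpos": joint angles; "joint_velocities": joint speeds; "effort": joint torques, N m; "tool_pos": TCP position; "tool_rot": TCP orientation; "force": force on the tool from outside, world axes, zero at the start; "wrist_torque": the same for the moment, N m; "grip_width": finger opening in m; "grasp_force": force on a finger pad.
Only numpy, scipy, OpenCV 4.12 (cv2) and the standard library are available. Lean on these libraries where they do the work, as an engineer would, in place of code of your own. Each camera call takes 0.05 s, during which the arm holds its last target. There are 200 camera calls.

### The job

Grip the yellow tub lid by its black tab, tip it up with the opposite edge still resting on the tub, then lift it off and lay it flat on the rubber mat. Put every mallet head from the tub into the grooves of the green press, lying flat, one in each groove and centred along it; with all of them in, swing the red handle down to its stop and let it come fully back up. Afterwards move all the heads into the blue tray, each lying flat on its floor, put the lid back on the tub so that it is seated all round, and do not disturb the other things on the bench.

Things in the scene. Friction and masses are not known exactly. Their poses are not given: they have to be found in the camera images.
- tub: Green open metal tub, fast on the bench: outside 216 (its x) by 132 (its y) by 55 high, walls and floor 5. Origin: centre of its underside. Four ribs on its floor, 10 high, 22 wide, along its whole y, at x = -90, -30, 30, 90, part three places; two or three mallet heads lie in these on the floor, along y, one in each.
- lid: Loose yellow lid, 0.2 kg: plate 224 (x) by 140 (y) by 4; under it a plug 196 by 112 by 6 deep that fits into the tub with 5 play each way. Origin: centre of the plate's underside: seated it is level with the rim, 55 above the tub's origin; lying on the mat it is 9 above the bench (the lid stands on its plug). x runs to the end with the black tab, z up. It starts with its x along the tub's x.
- lid_tab (a point): Gripping point of the lid's black upright tab, 92 along the lid's x from its centre and 28 above the lid's origin. The tab is a plate 10 thick (along the lid's x), 60 wide (y), standing 34 above the lid plate (top at 38 above the lid's origin). Axes as the lid's.
- lid_heel (a point): Middle of the lid's bottom edge at the end away from the tab, at x = -112, z = 0 of the lid: the edge on which it tips.
- mat: Grey rubber mat fixed on the bench where the lid is laid: 235 (x) by 150 (y) by 3 thick. Origin: centre of its underside. Kept clear.
- tray: Blue open tray, fast on the bench: outside 216 (x) by 140 (y) by 20 high, walls and floor 5. Origin: centre of its underside. Empty at first; room for three heads lying along its y, 60 apart in x.
- press: Green lever press, fast on the bench: base 200 (x) by 206 (y) by 30 high, front at -x, origin: centre of its underside. On top four steel rails 8 high, 22 wide, 110 long along x form three grooves 38 wide, 60 apart. A yoke lever with a platen is hinged at the back (x = +95) and stands upright at rest, its platen 90 behind the grooves' middle; at the stop it is 2 above heads lying in the grooves.
- press_bed (a point): Middle of the middle groove's floor (x = -30, y = 0, z = 30 of the press). The other grooves' middles are at y = -60 and +60 of it; the grooves run along x. Axes as the press's.
- press_hinge (a point): Point on the lever's hinge line (along the press's y), in the press's middle plane, 95 above the bench.
- lever_grip (a point): Middle of the lever's red round handle bar, 20 in diameter, along the press's y, 120 free between the two side arms of the yoke, 200 from the hinge line. Axes turn with the lever.
- lever (a joint): Lever angle, rad: 0 upright (rest), grows as the handle swings to the press's front (-x) and down, to the stop at 1.571, where the handle is 95 above the bench and 105 in front of the press's centre. A spring of 1.2 N m/rad drives it back up; at the stop about 9 N is needed at the handle.
- head1: Mallet head 1: brown wooden block 90 by 30 by 30 with black rubber ends, about 90 g, all alike. Origin: its centre; x is its long axis. It may be absent (None from the start).
- head2: Mallet head 2: brown wooden block 90 by 30 by 30 with black rubber ends, about 90 g, all alike. Origin: its centre; x is its long axis. It may be absent (None from the start).
- head3: Mallet head 3: brown wooden block 90 by 30 by 30 with black rubber ends, about 90 g, all alike. Origin: its centre; x is its long axis. It may be absent (None from the start).
- tape: Bystander: roll of brown tape, 84 across, 36 high. Origin: centre of underside. Leave alone.
- screwdriver: Bystander: screwdriver, 190 long, lying. Leave alone.
- glue: Bystander: yellow bottle, 56 across, 150 high. Origin: centre of underside. Leave alone.
- mug: Bystander: blue mug, 80 across, 90 high. Origin: centre of underside. Leave alone.
- tin: Bystander: red tin, 74 across, 100 high. Origin: centre of underside. Leave alone.
- offcut: Bystander: pale wood offcut, 130 by 70 by 35. Origin: centre of underside. Leave alone.

How it is judged:
By the outcome, as a careful person would: the job done as asked, in the order asked, and still so for the second after the job is handed in, with the robot touching nothing.
Of head1, head2, head3 only 2 to 3 are there at a start; the rules pass over those that are not, and their reading is None.
At some moment in a run one of head1, head2, head3 may be knocked a few centimetres aside while the robot is not near it.
It also fails if it takes over 210 s, if anything falls off the work surface, if the arm or the gripper's body presses on something with over 40 N, if the wrist force passes 120 N, or if a joint passes its speed limit or range.

## Working session

There is one attempt and no reset: what is moved stays moved. The work goes in short steps, Python scripts to look and compute and a tool call to move; the robot and the scene stay as the last step left them, time stands still between calls to the robot, and variables do not carry over. Pictures are saved under pics/ and viewed, at most 14 in all, crops included, and the job is handed in when it is done.

Besides the shell and the picture viewer there is one more tool, called after "Emit:" by a JSON object that holds its "method" and its "body", one argument or row to a line. send_rows: Moves the arm, as the interface text tells. Its arguments: {"type":"object","properties":{"xyz":{"type":"array"},"rotation":{"type":"array"},"jaw":{"type":"array"},"newtons":{"type":"number"}},"required":["xyz","rotation","jaw"]}

```bash
mkdir -p pics; ls; python3 - <<'E'
from cell import env
import cv2
o=env.get_obs()
for k in o: print(k,o[k])
for n in("top","side"):
    c=env.read_camera(n); cv2.imwrite(f"pics/{n}0.png",c["image"]); print(n,c["fx"],c["fy"],c["cx"],c["cy"],c["R"],c["t"])
E
```

```text
pics
time_s 0.0
qpos [-62.44666598  18.43754392  -4.01792498  83.17457402   1.29426903
  78.54048173  -3.26202562]
joint_velocities [-0.05396253 -0.06227303  0.06620417 -0.09858131  0.01735183  0.09000059
  0.01608157]
effort [-1.42706158e-03 -4.91296828e+01 -4.04959833e-01 -3.12529635e+01
 -6.41540461e-02  4.37186623e-02  2.04994844e-04]
tool_pos [0.29243008 0.58027022 0.40368157]
tool_rot [-1.79892613e+02  4.28209595e-03  1.53256512e+02]
force [ 0.67430618 -0.18589921  0.35381572]
wrist_torque [-0.00210744  0.03724455 -0.01957877]
grasp_force 0.0
grip_width 0.08695514332491247
top 496.16555577717327 496.16555577717327 325.66376261041637 203.85913985910634 [[ 0.01519777 -0.9998676  -0.00581467]
 [-0.9969137  -0.01470441 -0.07711585]
 [ 0.07702014  0.00696871 -0.99700518]] [0.00447615 0.52518708 1.48678185]
side 380.27487421145855 380.27487421145855 323.3105215642211 202.98051882502082 [[ 0.80016399 -0.59973936  0.00709185]
 [-0.33724692 -0.45966513 -0.82156709]
 [ 0.495986    0.65499669 -0.57006774]] [-0.41281259  0.32910206  0.83596152]
```

View pics/top0.png

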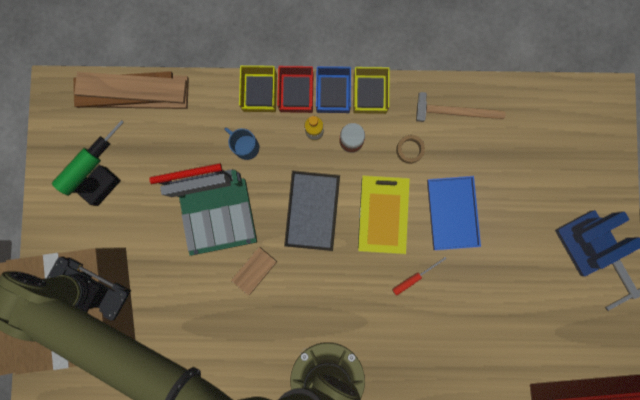

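View pics/side0.png

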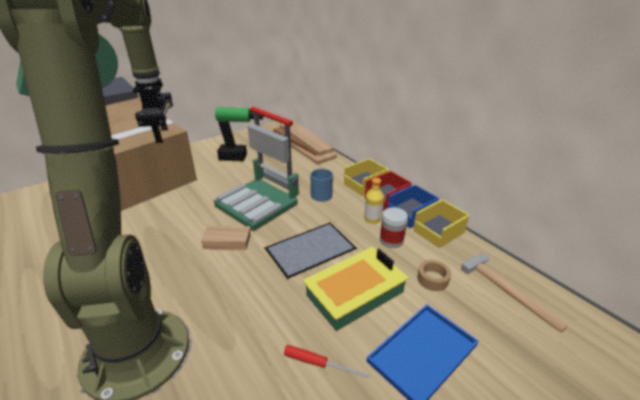

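```bash
cat > h.py <<'E'
import numpy as np, cv2
from cell import env
from scipy.spatial.transform import Rotation as Ro
def cam(n):
    c=env.read_camera(n); c["hsv"]=cv2.cvtColor(c["image"],cv2.COLOR_BGR2HSV); return c
def ray(c,p,z):
    "pixels (N,2) onto plane z"
    p=np.atleast_2d(p).astype(float)
    d=np.c_[(p[:,0]-c["cx"])/c["fx"],(p[:,1]-c["cy"])/c["fy"],np.ones(len(p))]@c["R"]
    o=-c["R"].T@c["t"]
    return o+d*((z-o[2])/d[:,2:3])
def proj(c,X):
    q=np.atleast_2d(X)@c["R"].T+c["t"]
    return np.c_[c["fx"]*q[:,0]/q[:,2]+c["cx"],c["fy"]*q[:,1]/q[:,2]+c["cy"]]
def mask(c,lo,hi,roi):
    m=cv2.inRange(c["hsv"],np.array(lo),np.array(hi)); r=np.zeros_like(m); x0,y0,x1,y1=roi
    r[y0:y1,x0:x1]=m[y0:y1,x0:x1]; return r
def rect(c,m,z):
    "min area rectangle on plane z of the largest blob: centre, sizes, long axis angle"
    cs,_=cv2.findContours(m,cv2.RETR_EXTERNAL,cv2.CHAIN_APPROX_NONE)
    k=max(cs,key=cv2.contourArea)[:,0,:]
    w=ray(c,k,z)[:,:2]
    (cx,cy),(a,b),t=cv2.minAreaRect((w*1000).astype(np.float32))
    if a<b: a,b,t=b,a,t+90
    M=cv2.moments((w*1000).astype(np.float32))
    return np.round([cx,cy,M["m10"]/M["m00"],M["m01"]/M["m00"],a,b,(t+90)%180-90],1)
def st():
    o=env.get_obs(); print("t",round(o["time_s"],2),"tcp",np.round(o["tool_pos"],4),"rot",np.round(o["tool_rot"],2),"q",np.round(o["qpos"],0),"F",np.round(o["force"],1),"w",round(o["grip_width"],4),"g",round(o["grasp_force"],1)); return o
def to(g,rpy,depth=None):
    "shift in present tool axes and turn (rotvec) that brings the grasp point to g at rpy"
    o=env.get_obs(); R0=Ro.from_euler("xyz",o["tool_rot"],degrees=True); R1=Ro.from_euler("xyz",rpy,degrees=True)
    p=np.array(g)-R1.apply([0,0,env.grip_depth])
    print("world d",np.round(p-o["tool_pos"],4),"tool d",np.round(R0.inv().apply(p-o["tool_pos"]),4),"turn",np.round((R0.inv()*R1).as_rotvec(),4))
E
python3 - <<'E'
from h import *
c=cam("top"); h=c["hsv"]
for n,(x,y) in dict(lid=(365,200),org=(384,215),mat=(313,211),matedge=(288,200),tray=(454,213),press=(184,220),press2=(230,182),rail=(210,225),groove=(198,225),bar=(185,174),plat=(190,186),tab=(386,183)).items(): print(n,h[y,x])
s=cam("side");hs=s["hsv"]
m=mask(c,(18,120,80),(35,255,255),(345,165,420,265));print("lid",rect(c,m,.059))
m=mask(c,(5,120,80),(35,255,255),(345,165,420,265));print("lid2",rect(c,m,.059))
m=mask(c,(100,120,60),(125,255,255),(415,165,495,260));print("tray",rect(c,m,.02))
m=mask(c,(0,0,0),(179,90,120),(275,165,345,255));print("mat",rect(c,m,.003))
m=mask(c,(60,60,30),(95,255,255),(165,165,265,260));print("press",rect(c,m,.03))
m=mask(c,(0,0,110),(179,45,255),(175,200,265,260));print("rails",rect(c,m,.038))
m=mask(c,(0,150,80),(8,255,255),(140,155,230,190));print("bar",rect(c,m,.295))
m=mask(c,(0,0,0),(179,255,70),(370,175,405,192));print("tab",rect(c,m,.093))
a=cv2.resize(c["image"][155:265,140:300],None,fx=5,fy=5,interpolation=cv2.INTER_CUBIC);cv2.imwrite("pics/p1.png",a)
E
```

```text
lid [ 30 195 174]
org [ 21 191 172]
mat [109  27 103]
matedge [ 19  93 126]
tray [110 164 171]
press [105  13 116]
press2 [73 65 63]
rail [103  16 115]
groove [ 95  21 144]
bar [  2 226 168]
plat [103  16 115]
tab [23 76 57]
lid [ 494.3 -159.5  494.1 -159.5  228.   142.8   -2.6]
lid2 [ 494.3 -159.5  494.1 -159.5  228.   142.8   -2.6]
tray [ 504.4 -376.   504.3 -375.9  212.1  139.4    5.3]
mat [506.   54.9 506.7  54.8 238.4 152.3  -4.9]
press [557.8 355.6 540.8 346.2 204.3 105.1 -78.4]
rails [467.4 265.2 467.3 265.4 108.5  56.3  12.4]
bar [574.7 362.7 575.  362.1 182.8  18.9 -77.9]
tab [ 584.1 -162.2  584.  -162.5   52.4    6.9   86.4]
```

View pics/p1.png

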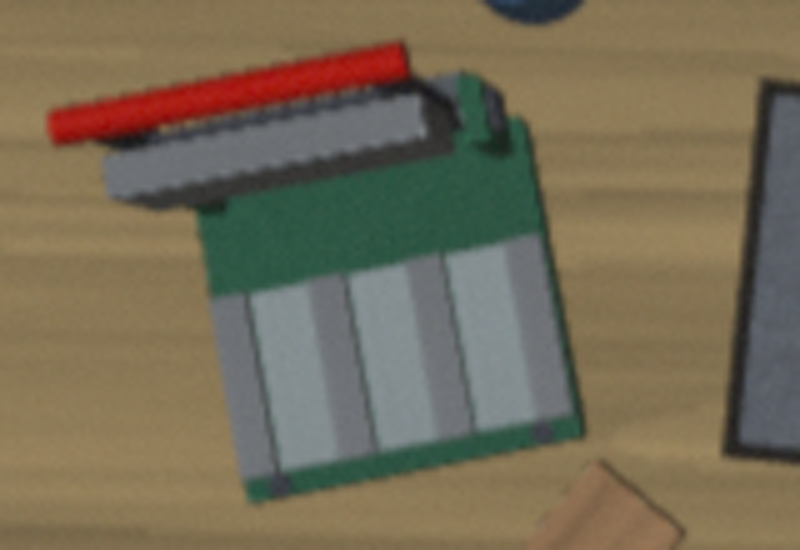

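```bash
python3 - <<'E'
from h import *
c=cam("top")
m=mask(c,(80,0,75),(125,50,255),(175,198,262,262))
m=cv2.morphologyEx(m,cv2.MORPH_CLOSE,np.ones((5,5)))
print("rails",rect(c,m,.038))
# groove/rail edges : light grooves
g=mask(c,(80,0,128),(125,50,255),(175,198,262,262))
cs,_=cv2.findContours(g,cv2.RETR_EXTERNAL,cv2.CHAIN_APPROX_NONE)
for k in cs:
    if cv2.contourArea(k)>80:
        b=np.zeros_like(g);cv2.drawContours(b,[k],-1,255,-1);print("groove",rect(c,b,.03))
s=cam("side")
for n,cc,roi in(("top",c,(140,155,230,190)),("side",s,(230,95,310,135))):
    m=mask(cc,(0,150,80),(8,255,255),roi);print(n,rect(cc,m,.295))
mm=mask(c,(0,0,0),(179,90,130),(275,165,345,255));print("mat",rect(c,mm,.003))
# bystanders rough
for n,(x,y),z in(("glue",(313,125),.13),("tin",(352,135),.1),("tape",(410,149),.036),("mug",(243,143),.09),("offcut",(255,270),.035),("sd",(405,285),.02)):print(n,np.round(ray(c,(x,y),z)[0],3))
to([.586,-.163,.083],[180,0,87.4]);to([.586,-.163,.083],[180,0,-92.6]);st()
E
```

```text
rails [451.8 333.  452.6 333.3 200.3 113.1 -77.6]
groove [440.8 393.6 440.5 393.4 105.5  35.1  12.4]
groove [453.4 334.2 453.2 334.6 104.8  36.5  12.2]
groove [466.  275.6 465.7 275.7 104.9  36.3  12.2]
top [574.7 362.9 575.1 362.2 182.4  19.  -77.9]
side [575.5 362.5 576.2 363.6 194.9  29.  -77.7]
mat [505.9  55.9 506.3  54.7 240.1 154.1  -4.7]
glue [0.742 0.051 0.13 ]
tin [ 0.721 -0.062  0.1  ]
tape [ 0.694 -0.241  0.036]
mug [0.695 0.257 0.09 ]
offcut [0.323 0.22  0.035]
sd [ 0.285 -0.229  0.02 ]
world d [ 0.2935 -0.7434 -0.1579] tool d [-0.5966 -0.5317  0.1582] turn [-5.0000e-04  4.0000e-04  1.1493e+00]
world d [ 0.2935 -0.7434 -0.1579] tool d [-0.5966 -0.5317  0.1582] turn [-5.0000e-04 -6.0000e-04 -1.9923e+00]
t 0.3 tcp [0.2925 0.5804 0.4044] rot [-179.96    0.    153.25] q [-62.  18.  -4.  83.   1.  79.  -3.] F [ 0.3 -0.3  0.3] w 0.087 g 0.0
```

Emit:
{"method": "send_rows", "body": {
  "xyz": [
    [0, 0, -0.04],
    [0, 0, -0.04],
    [-0.0332, -0.0295, 0],
    [-0.0332, -0.0295, 0],
    [-0.0332, -0.0295, 0],
    [-0.0332, -0.0295, 0],
    [-0.0332, -0.0295, 0],
    [-0.0332, -0.0295, 0],
    [-0.0332, -0.0295, 0],
    [-0.0332, -0.0295, 0],
    [-0.0332, -0.0295, 0],
    [-0.0332, -0.0295, 0],
    [-0.0332, -0.0295, 0],
    [-0.0332, -0.0295, 0],
    [-0.0332, -0.0295, 0],
    [-0.0332, -0.0295, 0],
    [-0.0332, -0.0295, 0],
    [-0.0332, -0.0295, 0],
    [-0.0332, -0.0295, 0],
    [-0.0332, -0.0295, 0]
  ],
  "rotation": [
    [0, 0, 0],
    [0, 0, 0],
    [0, 0, 0],
    [0, 0, 0],
    [0, 0, 0],
    [0, 0, 0],
    [0, 0, 0],
    [0, 0, 0],
    [0, 0, 0],
    [0, 0, 0],
    [0, 0, 0],
    [0, 0, 0],
    [0, 0, 0],
    [0, 0, 0],
    [0, 0, 0],
    [0, 0, 0],
    [0, 0, 0],
    [0, 0, 0],
    [0, 0, 0],
    [0, 0, 0]
  ],
  "jaw": [1, 1, 1, 1, 1, 1, 1, 1, 1, 1, 1, 1, 1, 1, 1, 1, 1, 1, 1, 1],
  "newtons": 40
}}

```text
time_s: 2.3
tool_pos: [0.5876, -0.1642, 0.485]
tool_rot: [180.0, 0.0, 153.3]
force: [1.1, 0.7, -0.7]
grip_width: 0.0871
grasp_force: 0.0
```

Emit:
{"method": "send_rows", "body": {
  "xyz": [
    [0, 0, 0],
    [0, 0, 0],
    [0, 0, 0],
    [0, 0, 0],
    [0, 0, 0],
    [0, 0, 0],
    [0, 0, 0],
    [0, 0, 0],
    [0, 0, 0],
    [0, 0, 0]
  ],
  "rotation": [
    [0, 0, 0.1437],
    [0, 0, 0.1437],
    [0, 0, 0.1437],
    [0, 0, 0.1437],
    [0, 0, 0.1437],
    [0, 0, 0.1437],
    [0, 0, 0.1437],
    [0, 0, 0.1437],
    [0, 0, 0],
    [0, 0, 0]
  ],
  "jaw": [1, 1, 1, 1, 1, 1, 1, 1, 1, 1]
}}

```text
time_s: 3.3
tool_pos: [0.5872, -0.1625, 0.4847]
tool_rot: [-180.0, -0.0, 87.6]
force: [1.0, -0.1, -0.6]
grip_width: 0.087
grasp_force: 0.0
```

```bash
python3 - <<'E'
from h import *
st();to([.586,-.163,.083],[180,0,87.4])
E
```

```text
t 3.3 tcp [ 0.5872 -0.1625  0.4847] rot [-1.80e+02 -1.00e-02  8.76e+01] q [-23.  14.  44.  83. -10.  86.  18.] F [ 1.  -0.1 -0.6] w 0.087 g 0.0
world d [-0.0012 -0.0005 -0.2382] tool d [-0.0005 -0.0012  0.2382] turn [-0.     -0.0001  0.0034]
```

Emit:
{"method": "send_rows", "body": {
  "xyz": [
    [0, -0.001, 0.04],
    [0, 0, 0.04],
    [0, 0, 0.04],
    [0, 0, 0.04],
    [0, 0, 0.03],
    [0, 0, 0.02],
    [0, 0, 0.015],
    [0, 0, 0.0125],
    [0, 0, 0],
    [0, 0, 0],
    [0, 0, 0],
    [0, 0, 0],
    [0, 0, 0],
    [0, 0, 0],
    [0, 0, 0],
    [0, 0, 0],
    [0, 0, 0]
  ],
  "rotation": [
    [0, 0, 0],
    [0, 0, 0],
    [0, 0, 0],
    [0, 0, 0],
    [0, 0, 0],
    [0, 0, 0],
    [0, 0, 0],
    [0, 0, 0],
    [0, 0, 0],
    [0, 0, 0],
    [0, 0, 0],
    [0, 0, 0],
    [0, 0, 0],
    [0, 0, 0],
    [0, 0, 0],
    [0, 0, 0],
    [0, 0, 0]
  ],
  "jaw": [1, 1, 1, 1, 1, 1, 1, 1, 0.5, 0.3, 0.2, 0, 0, 0, 0, 0, 0]
}}

```text
time_s: 5.0
tool_pos: [0.5863, -0.1626, 0.2472]
tool_rot: [180.0, -0.0, 87.4]
force: [0.7, 0.5, -0.5]
grip_width: 0.023
grasp_force: 0.0
```

```bash
python3 - <<'E'
from h import *
st();c=cam("top")
m=mask(c,(18,120,80),(35,255,255),(345,165,420,265));print("lid",rect(c,m,.059))
s=cam("side");a=cv2.resize(s["image"][190:340,270:470],None,fx=4,fy=4);cv2.imwrite("pics/g1.png",a)
E
```

```text
t 5.0 tcp [ 0.5863 -0.1626  0.2472] rot [180.    -0.    87.39] q [-19.  24.  40. 101. -18.  61.  24.] F [ 0.7  0.5 -0.5] w 0.023 g 0.0
lid [ 444.  -221.2  430.6 -206.8  157.5   54.4  -22.9]
```

View pics/g1.png

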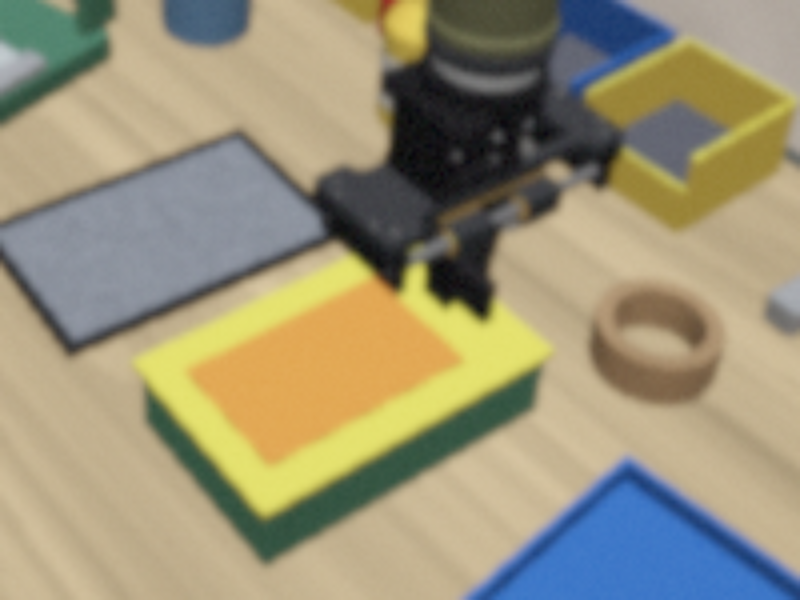

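Emit:
{"method": "send_rows", "body": {
  "xyz": [
    [0, 0, 0],
    [0, 0, 0],
    [0, 0, 0],
    [0, 0, 0],
    [0, 0, 0],
    [0, 0, 0]
  ],
  "rotation": [
    [0, 0, 0],
    [0, 0, 0],
    [0, 0, 0],
    [0, 0, 0],
    [0, 0, 0],
    [0, 0, 0]
  ],
  "jaw": [0, 0, 0, 0, 0, 0],
  "newtons": 40
}}

```text
time_s: 5.7
tool_pos: [0.5863, -0.1626, 0.2473]
tool_rot: [180.0, 0.0, 87.4]
force: [0.6, 0.6, -0.5]
grip_width: 0.0095
grasp_force: 40.0
```

```bash
python3 - <<'E'
from h import *
st()
# tipping steps: heel in tool frame
R=Ro.from_euler("xyz",[180,0,87.4],degrees=True)
T=np.array([0,0,.192]); # TCP above lid origin at tab
d=np.array([-.112-.092,0,-.192]) # heel from TCP in lid axes: x->tool y, z->-tool z
ht=np.array([0,d[0],-d[2]])
for n in(1,):
  for sg in(1,-1):
    a=.0436*sg  # 2.5deg per row about tool x
    Rm=Ro.from_rotvec([a,0,0])
    # new TCP pos in old tool frame so heel fixed: p+Rm*ht=ht
    print(a,np.round(ht-Rm.apply(ht),5), "tool z after", Rm.apply([0,0,1]))
E
```

```text
t 5.7 tcp [ 0.5863 -0.1626  0.2473] rot [179.98   0.    87.39] q [-19.  24.  40. 101. -18.  61.  24.] F [ 0.6  0.6 -0.5] w 0.0095 g 40.0
0.0436 [0.      0.00817 0.00907] tool z after [ 0.         -0.04358619  0.99904967]
-0.0436 [ 0.      -0.00856 -0.00871] tool z after [0.         0.04358619 0.99904967]
```

Emit:
{"method": "send_rows", "body": {
  "xyz": [
    [0, -0.0086, -0.0087],
    [0, -0.0086, -0.0087],
    [0, -0.0086, -0.0087],
    [0, -0.0086, -0.0087],
    [0, 0, 0],
    [0, 0, 0]
  ],
  "rotation": [
    [-0.0436, 0, 0],
    [-0.0436, 0, 0],
    [-0.0436, 0, 0],
    [-0.0436, 0, 0],
    [0, 0, 0],
    [0, 0, 0]
  ],
  "jaw": [0, 0, 0, 0, 0, 0]
}}

```text
time_s: 6.3
tool_pos: [0.5496, -0.1607, 0.2796]
tool_rot: [170.1, -0.0, 87.4]
force: [0.1, -0.4, -1.4]
grip_width: 0.0101
grasp_force: 40.0
```

```bash
python3 - <<'E'
from h import *
o=st();R=Ro.from_euler("xyz",o["tool_rot"],degrees=True)
print("heel",o["tool_pos"]+R.apply([0,-.204,.192]), "start", .5863-.204*np.cos(np.radians(2.6)))
s=cam("side");a=cv2.resize(s["image"][190:340,270:470],None,fx=4,fy=4);cv2.imwrite("pics/g2.png",a)
E
```

```text
t 6.3 tcp [ 0.5496 -0.1607  0.2796] rot [ 1.7006e+02 -4.0000e-02  8.7400e+01] q [-23.  13.  42. 109. -14.  52.  23.] F [ 0.1 -0.4 -1.4] w 0.0101 g 40.0
heel [ 0.38196341 -0.15296279  0.0552635 ] start 0.3825100037626943
```

View pics/g2.png

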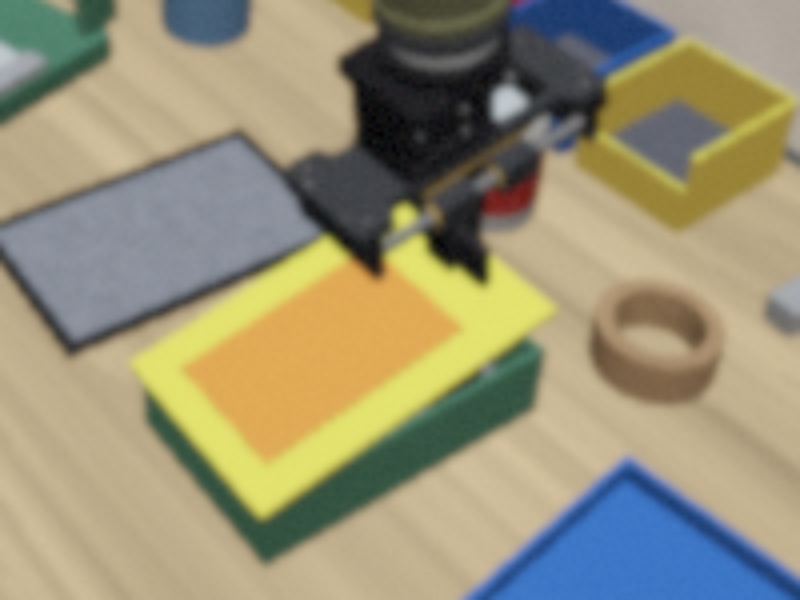

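Emit:
{"method": "send_rows", "body": {
  "xyz": [
    [0, -0.0086, -0.0086],
    [0, -0.0086, -0.0086],
    [0, -0.0086, -0.0086],
    [0, -0.0086, -0.0086],
    [0, -0.0086, -0.0087],
    [0, 0, 0],
    [0, 0, 0],
    [0, 0, 0],
    [0, 0, 0]
  ],
  "rotation": [
    [-0.0436, 0, 0],
    [-0.0436, 0, 0],
    [-0.0436, 0, 0],
    [-0.0436, 0, 0],
    [-0.0436, 0, 0],
    [0, 0, 0],
    [0, 0, 0],
    [0, 0, 0],
    [0, 0, 0]
  ],
  "jaw": [0, 0, 0, 0, 0, 0, 0, 0, 0]
}}

```text
time_s: 7.25
tool_pos: [0.4978, -0.1585, 0.3098]
tool_rot: [157.6, 0.1, 87.4]
force: [-0.0, -0.0, -2.6]
grip_width: 0.0094
grasp_force: 40.0
```

```bash
python3 - <<'E'
from h import *
o=st();R=Ro.from_euler("xyz",o["tool_rot"],degrees=True)
print("heel",o["tool_pos"]+R.apply([0,-.204,.192]))
E
```

```text
t 7.25 tcp [ 0.4978 -0.1585  0.3098] rot [1.576e+02 6.000e-02 8.740e+01] q [-26.  -2.  43. 119.  -6.  41.  18.] F [-0.  -0.  -2.6] w 0.0094 g 40.0
heel [ 0.38241075 -0.15349695  0.05452151]
```

Emit:
{"method": "send_rows", "body": {
  "xyz": [
    [0, 0.0096, -0.0231],
    [0, 0.0096, -0.0231],
    [0, 0.0096, -0.0231],
    [0, 0.0096, -0.0231],
    [0, 0, 0],
    [0, 0, 0],
    [0, 0, 0],
    [0, 0, 0],
    [0, 0, 0],
    [0, 0, 0]
  ],
  "rotation": [
    [0, 0, 0],
    [0, 0, 0],
    [0, 0, 0],
    [0, 0, 0],
    [0.0982, 0, 0],
    [0.0982, 0, 0],
    [0.0982, 0, 0],
    [0.0982, 0, 0],
    [0, 0, 0],
    [0, 0, 0]
  ],
  "jaw": [0, 0, 0, 0, 0, 0, 0, 0, 0, 0]
}}

```text
time_s: 8.25
tool_pos: [0.498, -0.1585, 0.4098]
tool_rot: [179.9, 0.1, 87.4]
force: [-0.8, 0.3, -2.2]
grip_width: 0.0095
grasp_force: 40.0
```

```bash
python3 - <<'E'
from h import *
st();to([.5977,.0473,.145],[180,0,85.2])
c=cam("top");cv2.imwrite("pics/t2.png",cv2.resize(c["image"][150:270,270:510],None,fx=3,fy=3))
E
```

```text
t 8.25 tcp [ 0.498  -0.1585  0.4098] rot [1.7993e+02 7.0000e-02 8.7380e+01] q [-26.   2.  42. 102.  -1.  76.  14.] F [-0.8  0.3 -2.2] w 0.0095 g 40.0
world d [ 0.0997  0.2058 -0.1013] tool d [0.2103 0.0901 0.1011] turn [0.0012 0.0012 0.0381]
```

View pics/t2.png

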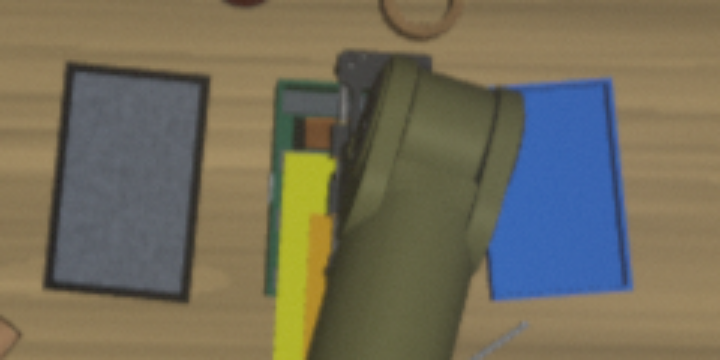

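Emit:
{"method": "send_rows", "body": {
  "xyz": [
    [0.03, 0.0129, 0.0],
    [0.03, 0.0129, 0.01],
    [0.03, 0.0129, 0.01],
    [0.03, 0.0129, 0.01],
    [0.03, 0.0129, 0.01],
    [0.03, 0.0129, 0.02],
    [0.03, 0.0129, 0.04],
    [0, 0, 0],
    [0, 0, 0],
    [0, 0, 0]
  ],
  "rotation": [
    [0, 0, 0],
    [0, 0, 0],
    [0, 0, 0],
    [0, 0, 0],
    [0, 0, 0],
    [0, 0, 0],
    [0, 0, 0],
    [0, 0, 0.038],
    [0, 0, 0],
    [0, 0, 0]
  ],
  "jaw": [0, 0, 0, 0, 0, 0, 0, 0, 0, 0]
}}

```text
time_s: 9.3
tool_pos: [0.5967, 0.0452, 0.3124]
tool_rot: [179.9, -0.0, 85.2]
force: [0.9, -1.1, -1.6]
grip_width: 0.0095
grasp_force: 40.0
```

```bash
python3 - <<'E'
from h import *
st();to([.5977,.0473,.037],[180,0,85.2])
s=cam("side");a=cv2.resize(s["image"][150:350,220:480],None,fx=3,fy=3);cv2.imwrite("pics/g3.png",a)
E
```

```text
t 9.3 tcp [0.5967 0.0452 0.3124] rot [ 1.7988e+02 -1.0000e-02  8.5200e+01] q [-35.  17.  34.  99. -10.  67.  -3.] F [ 0.9 -1.1 -1.6] w 0.0095 g 40.0
world d [ 0.001   0.0021 -0.1119] tool d [0.0021 0.0005 0.1119] turn [ 0.0021 -0.0002 -0.0001]
```

View pics/g3.png

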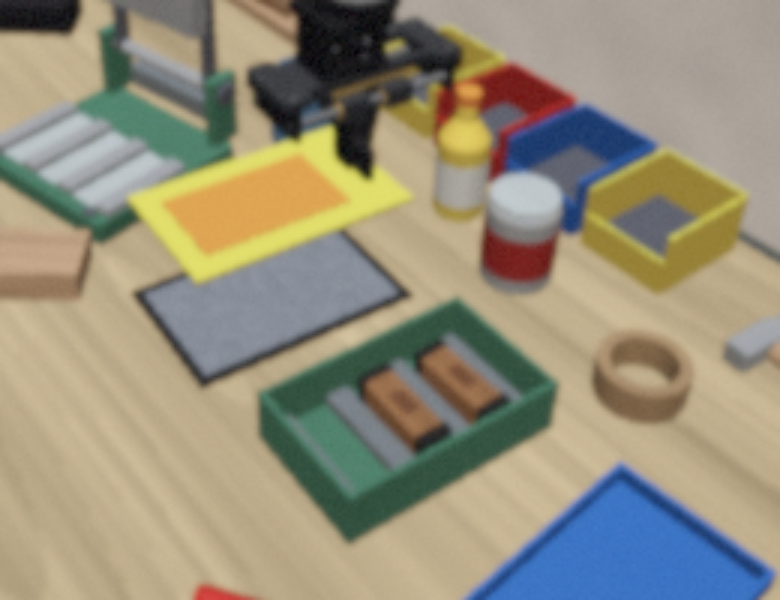

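Emit:
{"method": "send_rows", "body": {
  "xyz": [
    [0.002, 0.0005, 0.03],
    [0, 0, 0.03],
    [0, 0, 0.02],
    [0, 0, 0.012],
    [0, 0, 0.01],
    [0, 0, 0.005],
    [0, 0, 0.003],
    [0, 0, 0.0015],
    [0, 0, 0],
    [0, 0, 0]
  ],
  "rotation": [
    [0.002, 0, 0],
    [0, 0, 0],
    [0, 0, 0],
    [0, 0, 0],
    [0, 0, 0],
    [0, 0, 0],
    [0, 0, 0],
    [0, 0, 0],
    [0, 0, 0],
    [0, 0, 0]
  ],
  "jaw": [0, 0, 0, 0, 0, 0, 0, 0, 0, 0]
}}

```text
time_s: 10.35
tool_pos: [0.5975, 0.048, 0.2012]
tool_rot: [-179.9, -0.0, 85.2]
force: [-2.7, 0.1, 5.6]
grip_width: 0.0096
grasp_force: 40.0
```

```bash
python3 - <<'E'
from h import *
st();to([.5977,.0473,.037],[180,0,85.2])
s=cam("side");a=cv2.resize(s["image"][190:290,240:380],None,fx=4,fy=4);cv2.imwrite("pics/g4.png",a)
c=cam("top");m=mask(c,(5,110,40),(18,220,140),(350,165,420,265))
cs,_=cv2.findContours(m,cv2.RETR_EXTERNAL,cv2.CHAIN_APPROX_NONE)
for k in cs:
    if cv2.contourArea(k)>40:
        b=np.zeros_like(m);cv2.drawContours(b,[k],-1,255,-1);print("head",rect(c,b,.035))
g=mask(c,(60,60,30),(95,255,255),(345,165,420,265));print("tub",rect(c,g,.055))
cv2.imwrite("pics/t3.png",cv2.resize(c["image"][160:270,340:500],None,fx=4,fy=4))
E
```

```text
t 10.35 tcp [0.5975 0.048  0.2012] rot [-1.7993e+02 -3.0000e-02  8.5210e+01] q [-33.  25.  31. 104. -15.  56.   0.] F [-2.7  0.1  5.6] w 0.0096 g 40.0
world d [ 0.0002 -0.0007 -0.0007] tool d [-0.0007  0.0003  0.0007] turn [-0.0012 -0.0006  0.0002]
head [ 495.8 -153.2  495.4 -153.    70.    28.4   86.4]
head [ 556.2 -159.9  555.8 -159.6   66.2   30.3  -89.5]
tub [ 497.  -155.5  453.4 -139.7  210.6  127.7   -2.6]
```

View pics/t3.png

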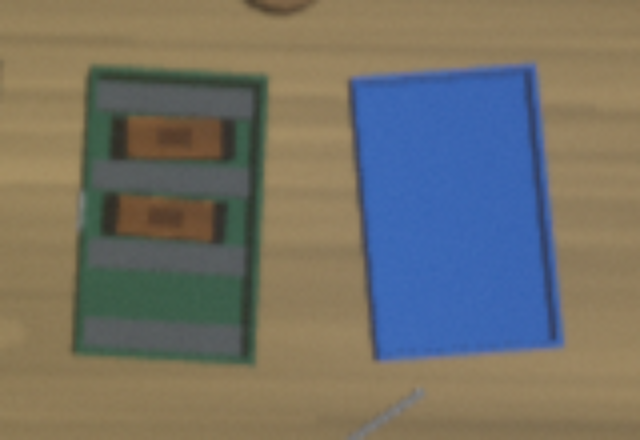

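Emit:
{"method": "send_rows", "body": {
  "xyz": [
    [0, 0, 0],
    [0, 0, 0],
    [0, 0, 0],
    [0, 0, 0],
    [0, 0, 0],
    [0, 0, 0],
    [0, 0, -0.02],
    [0, 0, -0.04],
    [0, 0, -0.04],
    [0, 0, -0.03],
    [0, 0, 0],
    [0, 0, 0]
  ],
  "rotation": [
    [0, 0, 0],
    [0, 0, 0],
    [0, 0, 0],
    [0, 0, 0],
    [0, 0, 0],
    [0, 0, 0],
    [0, 0, 0],
    [0, 0, 0],
    [0, 0, 0],
    [0, 0, 0],
    [0, 0, 0],
    [0, 0, 0]
  ],
  "jaw": [0.2, 0.4, 0.53, 0.53, 0.53, 0.53, 0.53, 0.53, 0.53, 0.53, 0.53, 0.53]
}}

```text
time_s: 11.65
tool_pos: [0.5974, 0.0481, 0.3304]
tool_rot: [-179.9, -0.0, 85.2]
force: [0.3, 0.4, -1.1]
grip_width: 0.0462
grasp_force: 0.0
```

```bash
python3 - <<'E'
from h import *
st();to([.4955,-.1532,.036],[180,0,86.4])
s=cam("side");m=mask(s,(5,100,80),(35,255,255),(240,190,365,265));print("lid",rect(s,m,.013))
E
```

```text
t 11.65 tcp [0.5974 0.0481 0.3304] rot [-1.7993e+02 -4.0000e-02  8.5220e+01] q [-36.  17.  34.  97. -10.  69.  -4.] F [ 0.3  0.4 -1.1] w 0.0462 g 0.0
world d [-0.1019 -0.2013 -0.1309] tool d [-0.2092 -0.0846  0.1309] turn [-0.0012 -0.0008 -0.0206]
lid [503.1  51.1 506.6  53.8 229.3 149.2  -5.2]
```

Emit:
{"method": "send_rows", "body": {
  "xyz": [
    [-0.0418, -0.0169, 0],
    [-0.0418, -0.0169, 0],
    [-0.0418, -0.0169, 0],
    [-0.0418, -0.0169, 0],
    [-0.0418, -0.0169, 0],
    [0, 0, 0.03],
    [0, 0, 0.03],
    [0, 0, 0.01],
    [0, 0, 0],
    [0, 0, 0]
  ],
  "rotation": [
    [0, 0, 0],
    [0, 0, 0],
    [0, 0, 0],
    [0, 0, 0],
    [0, 0, 0],
    [0, 0, -0.0206],
    [0, 0, 0],
    [0, 0, 0],
    [0, 0, 0],
    [0, 0, 0]
  ],
  "jaw": [0.53, 0.53, 0.53, 0.53, 0.53, 0.53, 0.53, 0.53, 0.53, 0.53]
}}

```text
time_s: 12.7
tool_pos: [0.4959, -0.1529, 0.2604]
tool_rot: [-179.8, 0.0, 86.4]
force: [0.5, -1.2, 0.3]
grip_width: 0.0459
grasp_force: 0.0
```

```bash
python3 - <<'E'
from h import *
st();to([.4955,-.1532,.036],[180,0,86.4])
s=cam("side");cv2.imwrite("pics/g5.png",cv2.resize(s["image"][225:345,290:450],None,fx=4,fy=4))
E
```

```text
t 12.7 tcp [ 0.4959 -0.1529  0.2604] rot [-1.7985e+02  3.0000e-02  8.6420e+01] q [-23.  11.  41. 113.  -9.  59.  18.] F [ 0.5 -1.2  0.3] w 0.0459 g 0.0
world d [-0.0004 -0.0003 -0.0609] tool d [-0.0003 -0.0002  0.0609] turn [-0.0026  0.0005  0.0003]
```

View pics/g5.png

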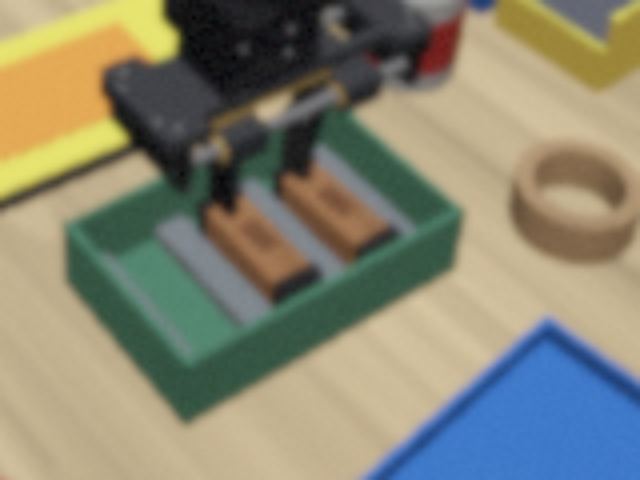

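Emit:
{"method": "send_rows", "body": {
  "xyz": [
    [0, 0, 0.02],
    [0, 0, 0.02],
    [0, 0, 0.012],
    [0, 0, 0.008],
    [0, 0, 0.001],
    [0, 0, 0],
    [0, 0, 0],
    [0, 0, 0],
    [0, 0, 0],
    [0, 0, 0],
    [0, 0, 0]
  ],
  "rotation": [
    [-0.0026, 0, 0],
    [0, 0, 0],
    [0, 0, 0],
    [0, 0, 0],
    [0, 0, 0],
    [0, 0, 0],
    [0, 0, 0],
    [0, 0, 0],
    [0, 0, 0],
    [0, 0, 0],
    [0, 0, 0]
  ],
  "jaw": [0.53, 0.53, 0.53, 0.53, 0.53, 0.53, 0, 0, 0, 0, 0],
  "newtons": 25
}}

```text
time_s: 13.85
tool_pos: [0.4959, -0.1531, 0.1996]
tool_rot: [179.9, -0.0, 86.4]
force: [0.7, 1.0, 3.7]
grip_width: 0.0299
grasp_force: 25.0
```

Emit:
{"method": "send_rows", "body": {
  "xyz": [
    [0, 0, 0],
    [0, 0, -0.02],
    [0, 0, -0.04],
    [0, 0, -0.04],
    [0, 0, -0.04],
    [0, 0, -0.04],
    [0, 0, 0],
    [0, 0, 0]
  ],
  "rotation": [
    [0, 0, 0],
    [0, 0, 0],
    [0, 0, 0],
    [0, 0, 0],
    [0, 0, 0],
    [0, 0, 0],
    [0, 0, 0],
    [0, 0, 0]
  ],
  "jaw": [0, 0, 0, 0, 0, 0, 0, 0]
}}

```text
time_s: 14.65
tool_pos: [0.4954, -0.1531, 0.3793]
tool_rot: [179.9, -0.0, 86.4]
force: [-0.6, -0.4, -0.7]
grip_width: 0.0297
grasp_force: 25.0
```

```bash
python3 - <<'E'
from h import *
st();to([.453,.334,.15],[180,0,192.2])
c=cam("top");m=mask(c,(5,110,40),(18,220,140),(350,165,420,265))
cs,_=cv2.findContours(m,cv2.RETR_EXTERNAL,cv2.CHAIN_APPROX_NONE)
for k in cs:
    if cv2.contourArea(k)>40:
        b=np.zeros_like(m);cv2.drawContours(b,[k],-1,255,-1);print("head",rect(c,b,.035))
E
```

```text
t 14.65 tcp [ 0.4954 -0.1531  0.3793] rot [ 1.7993e+02 -4.0000e-02  8.6400e+01] q [-27.   3.  43. 105.  -2.  73.  13.] F [-0.6 -0.4 -0.7] w 0.0297 g 25.0
world d [-0.0424  0.4871 -0.0658] tool d [ 0.4834 -0.073   0.0661] turn [ 1.4000e-03  6.0000e-04 -1.8465e+00]
```

Emit:
{"method": "send_rows", "body": {
  "xyz": [
    [0, 0, 0],
    [0, 0, 0],
    [0, 0, 0],
    [0, 0, 0],
    [0, 0, 0],
    [0, 0, 0],
    [0, 0, 0],
    [0, 0, 0],
    [0, 0, 0],
    [0, 0, 0],
    [0, 0, 0],
    [0, 0, 0],
    [0, 0, 0],
    [0, 0, 0]
  ],
  "rotation": [
    [0.001, 0, -0.142],
    [0, 0, -0.142],
    [0, 0, -0.142],
    [0, 0, -0.142],
    [0, 0, -0.142],
    [0, 0, -0.142],
    [0, 0, -0.142],
    [0, 0, -0.142],
    [0, 0, -0.142],
    [0, 0, -0.142],
    [0, 0, -0.142],
    [0, 0, -0.142],
    [0, 0, -0.142],
    [0, 0, 0]
  ],
  "jaw": [0, 0, 0, 0, 0, 0, 0, 0, 0, 0, 0, 0, 0, 0]
}}

```text
time_s: 16.1
tool_pos: [0.4949, -0.1528, 0.377]
tool_rot: [179.9, -0.3, -167.8]
force: [-0.4, -0.7, -0.2]
grip_width: 0.0292
grasp_force: 25.0
```

Emit:
{"method": "send_rows", "body": {
  "xyz": [
    [-0.0055, 0.044, 0],
    [-0.0055, 0.044, 0],
    [-0.0055, 0.044, 0],
    [-0.0055, 0.044, 0],
    [-0.0055, 0.044, 0],
    [-0.0055, 0.044, 0],
    [-0.0055, 0.044, 0],
    [-0.0055, 0.044, 0],
    [-0.0055, 0.044, 0],
    [-0.0055, 0.044, 0],
    [-0.0055, 0.044, 0],
    [0, 0, 0],
    [0, 0, 0]
  ],
  "rotation": [
    [0, 0, 0],
    [0, 0, 0],
    [0, 0, 0],
    [0, 0, 0],
    [0, 0, 0],
    [0, 0, 0],
    [0, 0, 0],
    [0, 0, 0],
    [0, 0, 0],
    [0, 0, 0],
    [0, 0, 0],
    [0, 0, 0],
    [0, 0, 0]
  ],
  "jaw": [0, 0, 0, 0, 0, 0, 0, 0, 0, 0, 0, 0, 0]
}}

```text
time_s: 17.4
tool_pos: [0.4519, 0.3337, 0.3772]
tool_rot: [-179.9, -0.2, -167.8]
force: [0.4, -0.3, -1.1]
grip_width: 0.0299
grasp_force: 25.0
```

```bash
python3 - <<'E'
from h import *
st();to([.453,.334,.062],[180,0,192.2])
s=cam("side");cv2.imwrite("pics/g6.png",cv2.resize(s["image"][90:250,190:400],None,fx=3,fy=3))
c=cam("top");m=mask(c,(5,110,40),(18,220,140),(350,165,420,265))
cs,_=cv2.findContours(m,cv2.RETR_EXTERNAL,cv2.CHAIN_APPROX_NONE)
for k in cs:
    if cv2.contourArea(k)>40:
        b=np.zeros_like(m);cv2.drawContours(b,[k],-1,255,-1);print("head",rect(c,b,.035))
E
```

```text
t 17.4 tcp [0.4519 0.3337 0.3772] rot [-179.88   -0.21 -167.85] q [-51.   9.  13.  99.  -2.  73.  65.] F [ 0.4 -0.3 -1.1] w 0.0299 g 25.0
world d [ 0.0011  0.0003 -0.1517] tool d [-0.0016  0.0004  0.1517] turn [-0.0021 -0.0036 -0.0008]
head [ 556.2 -159.9  555.8 -159.7   66.2   30.3  -89.5]
```

View pics/g6.png

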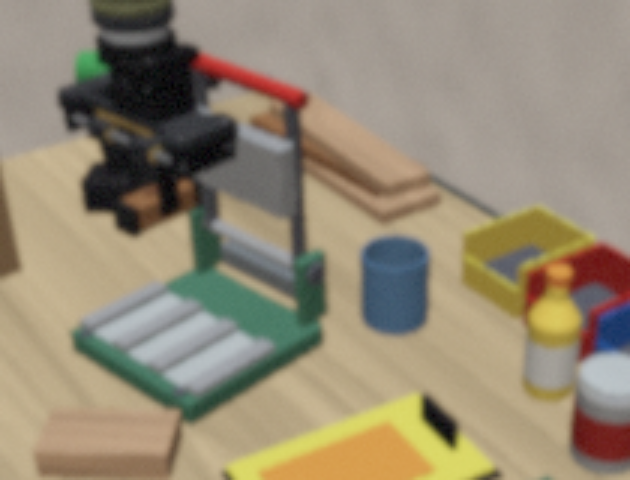

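Emit:
{"method": "send_rows", "body": {
  "xyz": [
    [-0.0011, 0.0004, 0.03],
    [0, 0, 0.03],
    [0, 0, 0.03],
    [0, 0, 0.025],
    [0, 0, 0.015],
    [0, 0, 0.01],
    [0, 0, 0.006],
    [0, 0, 0],
    [0, 0, 0]
  ],
  "rotation": [
    [-0.002, -0.0036, -0.0008],
    [0, 0, 0],
    [0, 0, 0],
    [0, 0, 0],
    [0, 0, 0],
    [0, 0, 0],
    [0, 0, 0],
    [0, 0, 0],
    [0, 0, 0]
  ],
  "jaw": [0, 0, 0, 0, 0, 0, 0, 0, 0]
}}

```text
time_s: 18.4
tool_pos: [0.4544, 0.334, 0.2342]
tool_rot: [179.8, 0.2, -167.8]
force: [0.5, 0.8, -0.4]
grip_width: 0.0296
grasp_force: 25.0
```

```bash
python3 - <<'E'
from h import *
st();to([.453,.334,.062],[180,0,192.2])
E
```

```text
t 18.4 tcp [0.4544 0.334  0.2342] rot [ 179.83    0.25 -167.81] q [-50.  16.  12. 107.  -4.  57.  67.] F [ 0.5  0.8 -0.4] w 0.0296 g 25.0
world d [-0.0014  0.     -0.0087] tool d [0.0014 0.0003 0.0087] turn [ 0.003   0.0043 -0.0002]
```

Emit:
{"method": "send_rows", "body": {
  "xyz": [
    [0.0012, 0, 0.004],
    [0, 0, 0.003],
    [0, 0, 0.0015],
    [0, 0, 0],
    [0, 0, 0],
    [0, 0, 0]
  ],
  "rotation": [
    [0.003, 0.0043, 0],
    [0, 0, 0],
    [0, 0, 0],
    [0, 0, 0],
    [0, 0, 0],
    [0, 0, 0]
  ],
  "jaw": [0, 0, 0, 0, 0, 0]
}}

```text
time_s: 19.0
tool_pos: [0.4527, 0.3336, 0.2248]
tool_rot: [-180.0, -0.1, -167.8]
force: [-0.1, -0.5, 0.8]
grip_width: 0.0297
grasp_force: 25.0
```

```bash
python3 - <<'E'
from h import *
st();to([.453,.334,.062],[180,0,192.2])
E
```

```text
t 19.0 tcp [0.4527 0.3336 0.2248] rot [-1.7996e+02 -8.0000e-02 -1.6779e+02] q [-50.  17.  12. 107.  -4.  56.  67.] F [-0.1 -0.5  0.8] w 0.0297 g 25.0
world d [0.0003 0.0004 0.0007] tool d [-0.0003  0.0003 -0.0007] turn [-0.0006 -0.0013  0.0002]
```

Emit:
{"method": "send_rows", "body": {
  "xyz": [
    [0, 0, 0],
    [0, 0, 0],
    [0, 0, 0],
    [0, 0, -0.01],
    [0, 0, -0.03],
    [0, 0, -0.04],
    [0, 0, -0.04],
    [0, 0, -0.04],
    [0, 0, 0]
  ],
  "rotation": [
    [0, 0, 0],
    [0, 0, 0],
    [0, 0, 0],
    [0, 0, 0],
    [0, 0, 0],
    [0, 0, 0],
    [0, 0, 0],
    [0, 0, 0],
    [0, 0, 0]
  ],
  "jaw": [0.53, 0.53, 0.53, 0.53, 0.53, 0.53, 0.53, 0.53, 0.53]
}}

```text
time_s: 19.9
tool_pos: [0.4544, 0.3344, 0.3922]
tool_rot: [179.7, 0.5, -167.8]
force: [0.7, 0.6, 0.4]
grip_width: 0.0466
grasp_force: 0.0
```

```bash
python3 - <<'E'
from h import *
st();to([.5560,-.1599,.2],[180,0,90.5])
E
```

```text
t 19.9 tcp [0.4544 0.3344 0.3922] rot [ 179.69    0.54 -167.81] q [-51.   8.  13.  97.  -2.  74.  65.] F [0.7 0.6 0.4] w 0.0466 g 0.0
world d [ 0.1016 -0.4943 -0.0287] tool d [ 0.0053 -0.5047  0.026 ] turn [0.0122 0.002  1.7748]
```

Emit:
{"method": "send_rows", "body": {
  "xyz": [
    [0.0005, -0.042, 0],
    [0.0005, -0.042, 0],
    [0.0005, -0.042, 0],
    [0.0005, -0.042, 0],
    [0.0005, -0.042, 0],
    [0.0005, -0.042, 0],
    [0.0005, -0.042, 0],
    [0.0005, -0.042, 0],
    [0.0005, -0.042, 0],
    [0.0005, -0.042, 0],
    [0.0005, -0.042, 0],
    [0, -0.042, 0]
  ],
  "rotation": [
    [0, 0, 0],
    [0, 0, 0],
    [0, 0, 0],
    [0, 0, 0],
    [0, 0, 0],
    [0, 0, 0],
    [0, 0, 0],
    [0, 0, 0],
    [0, 0, 0],
    [0, 0, 0],
    [0, 0, 0],
    [0, 0, 0]
  ],
  "jaw": [0.53, 0.53, 0.53, 0.53, 0.53, 0.53, 0.53, 0.53, 0.53, 0.53, 0.53, 0.53]
}}

```text
time_s: 21.1
tool_pos: [0.554, -0.1618, 0.3854]
tool_rot: [-180.0, -0.0, -167.8]
force: [0.1, 0.5, -0.3]
grip_width: 0.0459
grasp_force: 0.0
```

Emit:
{"method": "send_rows", "body": {
  "xyz": [
    [0, 0, 0],
    [0, 0, 0],
    [0, 0, 0],
    [0, 0, 0],
    [0, 0, 0],
    [0, 0, 0],
    [0, 0, 0],
    [0, 0, 0],
    [0, 0, 0],
    [0, 0, 0],
    [0, 0, 0],
    [0, 0, 0],
    [0, 0, 0],
    [0, 0, 0],
    [0, 0, 0]
  ],
  "rotation": [
    [0, 0, 0.1365],
    [0, 0, 0.1365],
    [0, 0, 0.1365],
    [0, 0, 0.1365],
    [0, 0, 0.1365],
    [0, 0, 0.1365],
    [0, 0, 0.1365],
    [0, 0, 0.1365],
    [0, 0, 0.1365],
    [0, 0, 0.1365],
    [0, 0, 0.1365],
    [0, 0, 0.1365],
    [0, 0, 0.1365],
    [0, 0, 0],
    [0, 0, 0]
  ],
  "jaw": [0.53, 0.53, 0.53, 0.53, 0.53, 0.53, 0.53, 0.53, 0.53, 0.53, 0.53, 0.53, 0.53, 0.53, 0.53]
}}

```text
time_s: 22.6
tool_pos: [0.5541, -0.16, 0.3851]
tool_rot: [-179.9, 0.1, 90.7]
force: [-0.4, -0.0, 0.1]
grip_width: 0.0462
grasp_force: 0.0
```

```bash
cat >> h.py <<'E'
def heads(c,roi,z):
    m=mask(c,(5,110,40),(18,220,140),roi)
    cs,_=cv2.findContours(m,cv2.RETR_EXTERNAL,cv2.CHAIN_APPROX_NONE)
    for k in cs:
        if cv2.contourArea(k)>40:
            b=np.zeros_like(m);cv2.drawContours(b,[k],-1,255,-1);print("head",rect(c,b,z))
E
python3 - <<'E'
from h import *
st();to([.5560,-.1599,.036],[180,0,90.5])
c=cam("top");heads(c,(175,198,262,262),.06);heads(c,(345,165,420,265),.035)
s=cam("side");heads(s,(290,220,420,335),.035)
E
```

```text
t 22.6 tcp [ 0.5541 -0.16    0.3851] rot [-1.7992e+02  6.0000e-02  9.0730e+01] q [-30.  13.  50.  97. -10.  75.  23.] F [-0.4 -0.   0.1] w 0.0462 g 0.0
world d [ 1.900e-03  1.000e-04 -1.856e-01] tool d [0.0003 0.0022 0.1856] turn [-0.0013  0.001   0.004 ]
head [452.7 331.5 452.6 331.4  72.5  30.3  12.2]
head [ 5.560e+02 -1.388e+02  5.572e+02 -1.371e+02  3.030e+01  2.410e+01
  5.000e-01]
head [ 548.3 -163.9  537.6 -167.9   78.3   34.6   87. ]
```

Emit:
{"method": "send_rows", "body": {
  "xyz": [
    [0, 0.002, 0.04],
    [0, 0, 0.04],
    [0, 0, 0.03],
    [0, 0, 0.02],
    [0, 0, 0.01],
    [0, 0, 0],
    [0, 0, 0]
  ],
  "rotation": [
    [-0.001, 0, 0.004],
    [0, 0, 0],
    [0, 0, 0],
    [0, 0, 0],
    [0, 0, 0],
    [0, 0, 0],
    [0, 0, 0]
  ],
  "jaw": [0.47, 0.47, 0.47, 0.47, 0.47, 0.47, 0.47]
}}

```text
time_s: 23.4
tool_pos: [0.5565, -0.1606, 0.2461]
tool_rot: [179.9, 0.1, 90.3]
force: [0.3, -0.1, 0.0]
grip_width: 0.0408
grasp_force: 0.0
```

```bash
python3 - <<'E'
from h import *
st();to([.5560,-.1599,.036],[180,0,90.5])
s=cam("side");heads(s,(290,220,420,335),.035)
cv2.imwrite("pics/g7.png",cv2.resize(s["image"][225:345,290:450],None,fx=4,fy=4))
E
```

```text
t 23.4 tcp [ 0.5565 -0.1606  0.2461] rot [1.7993e+02 8.0000e-02 9.0320e+01] q [-25.  22.  47. 105. -18.  60.  29.] F [ 0.3 -0.1  0. ] w 0.0408 g 0.0
world d [-0.0005  0.0007 -0.0466] tool d [ 0.0007 -0.0006  0.0466] turn [ 0.0011  0.0014 -0.0031]
head [ 548.4 -164.1  543.8 -163.6   78.5   33.4   86. ]
```

View pics/g7.png

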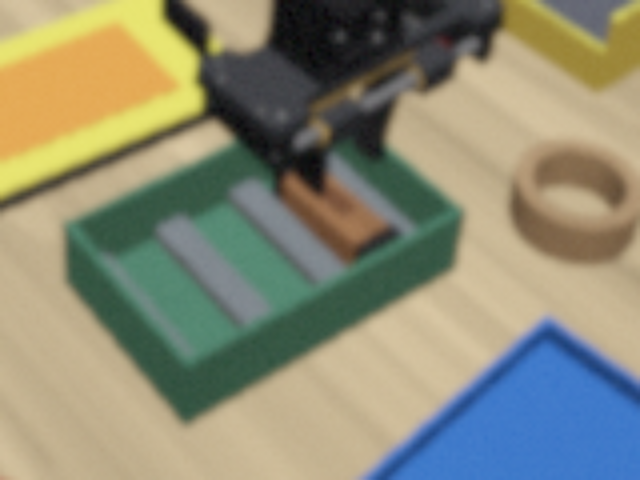

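Emit:
{"method": "send_rows", "body": {
  "xyz": [
    [0.0006, -0.0005, 0.02],
    [0, 0, 0.014],
    [0, 0, 0.009],
    [0, 0, 0.0035],
    [0, 0, 0],
    [0, 0, 0],
    [0, 0, 0],
    [0, 0, 0],
    [0, 0, 0],
    [0, 0, 0]
  ],
  "rotation": [
    [0, 0, 0],
    [0, 0, 0],
    [0, 0, 0],
    [0, 0, 0],
    [0, 0, 0],
    [0, 0, 0],
    [0, 0, 0],
    [0, 0, 0],
    [0, 0, 0],
    [0, 0, 0]
  ],
  "jaw": [0.47, 0.47, 0.47, 0.47, 0.47, 0, 0, 0, 0, 0]
}}

```text
time_s: 24.45
tool_pos: [0.556, -0.1598, 0.1992]
tool_rot: [179.9, 0.1, 90.3]
force: [1.2, 0.1, 3.1]
grip_width: 0.0297
grasp_force: 25.0
```

Emit:
{"method": "send_rows", "body": {
  "xyz": [
    [0, 0, -0.02],
    [0, 0, -0.04],
    [0, 0, -0.04],
    [0, 0, -0.04],
    [0, 0, -0.04],
    [0, 0, 0],
    [0, 0, 0]
  ],
  "rotation": [
    [0, 0, 0],
    [0, 0, 0],
    [0, 0, 0],
    [0, 0, 0],
    [0, 0, 0],
    [0, 0, 0],
    [0, 0, 0]
  ],
  "jaw": [0, 0, 0, 0, 0, 0, 0]
}}

```text
time_s: 25.15
tool_pos: [0.5554, -0.1595, 0.379]
tool_rot: [180.0, 0.0, 90.3]
force: [-0.2, 0.2, -1.5]
grip_width: 0.03
grasp_force: 24.9
```

```bash
python3 - <<'E'
from h import *
st();to([.4657,.2754,.2],[180,0,192.2])
c=cam("top");heads(c,(175,198,262,262),.06)
E
```

```text
t 25.15 tcp [ 0.5554 -0.1595  0.379 ] rot [1.7996e+02 2.0000e-02 9.0320e+01] q [-30.  14.  50.  97. -11.  74.  23.] F [-0.2  0.2 -1.5] w 0.03 g 24.9
world d [-0.0897  0.4349 -0.0155] tool d [ 0.4354 -0.0873  0.0152] turn [ 1.0000e-04  9.0000e-04 -1.7782e+00]
head [452.7 331.6 452.6 331.4  73.7  30.6  12.1]
```

Emit:
{"method": "send_rows", "body": {
  "xyz": [
    [0, 0, 0],
    [0, 0, 0],
    [0, 0, 0],
    [0, 0, 0],
    [0, 0, 0],
    [0, 0, 0],
    [0, 0, 0],
    [0, 0, 0],
    [0, 0, 0],
    [0, 0, 0],
    [0, 0, 0],
    [0, 0, 0],
    [0, 0, 0],
    [0, 0, 0]
  ],
  "rotation": [
    [0, 0, -0.1368],
    [0, 0, -0.1368],
    [0, 0, -0.1368],
    [0, 0, -0.1368],
    [0, 0, -0.1368],
    [0, 0, -0.1368],
    [0, 0, -0.1368],
    [0, 0, -0.1368],
    [0, 0, -0.1368],
    [0, 0, -0.1368],
    [0, 0, -0.1368],
    [0, 0, -0.1368],
    [0, 0, -0.1368],
    [0, 0, 0]
  ],
  "jaw": [0, 0, 0, 0, 0, 0, 0, 0, 0, 0, 0, 0, 0, 0]
}}

```text
time_s: 26.6
tool_pos: [0.555, -0.1592, 0.3763]
tool_rot: [180.0, -0.2, -167.8]
force: [-0.1, 0.2, 0.2]
grip_width: 0.0298
grasp_force: 24.9
```

Emit:
{"method": "send_rows", "body": {
  "xyz": [
    [-0.0004, 0.0444, 0],
    [-0.0004, 0.0444, 0],
    [-0.0004, 0.0444, 0],
    [-0.0004, 0.0444, 0],
    [-0.0004, 0.0444, 0],
    [-0.0004, 0.0444, 0],
    [-0.0004, 0.0444, 0],
    [-0.0004, 0.0444, 0],
    [-0.0004, 0.0444, 0],
    [-0.0004, 0.0444, 0],
    [0, 0, 0.02],
    [0, 0, 0.03],
    [0, 0, 0.03],
    [0, 0, 0.03],
    [0, 0, 0.01],
    [0, 0, 0],
    [0, 0, 0]
  ],
  "rotation": [
    [0, 0, 0],
    [0, 0, 0],
    [0, 0, 0],
    [0, 0, 0],
    [0, 0, 0],
    [0, 0, 0],
    [0, 0, 0],
    [0, 0, 0],
    [0, 0, 0],
    [0, 0, 0],
    [0, 0, 0],
    [0, 0, 0],
    [0, 0, 0],
    [0, 0, 0],
    [0, 0, 0],
    [0, 0, 0],
    [0, 0, 0]
  ],
  "jaw": [0, 0, 0, 0, 0, 0, 0, 0, 0, 0, 0, 0, 0, 0, 0, 0, 0]
}}

```text
time_s: 28.3
tool_pos: [0.466, 0.2754, 0.2589]
tool_rot: [-180.0, 0.0, -167.9]
force: [0.1, 0.2, 0.8]
grip_width: 0.0298
grasp_force: 24.9
```

```bash
python3 - <<'E'
from h import *
st();to([.4657,.2754,.062],[180,0,192.2])
E
```

```text
t 28.3 tcp [0.466  0.2754 0.2589] rot [-1.7995e+02  2.0000e-02 -1.6787e+02] q [-47.  12.  16. 109.  -4.  59.  72.] F [0.1 0.2 0.8] w 0.0298 g 24.9
world d [-0.0003  0.     -0.0334] tool d [0.0003 0.0001 0.0334] turn [-0.0008  0.0003 -0.0012]
```

Emit:
{"method": "send_rows", "body": {
  "xyz": [
    [0, 0, 0.012],
    [0, 0, 0.01],
    [0, 0, 0.006],
    [0, 0, 0.003],
    [0, 0, 0.002],
    [0, 0, 0],
    [0, 0, 0],
    [0, 0, 0]
  ],
  "rotation": [
    [0, 0, 0],
    [0, 0, 0],
    [0, 0, 0],
    [0, 0, 0],
    [0, 0, 0],
    [0, 0, 0],
    [0, 0, 0],
    [0, 0, 0]
  ],
  "jaw": [0, 0, 0, 0, 0, 0, 0, 0]
}}

```text
time_s: 29.1
tool_pos: [0.4658, 0.2753, 0.2255]
tool_rot: [-180.0, 0.0, -167.8]
force: [0.7, 0.2, -0.8]
grip_width: 0.0298
grasp_force: 24.9
```

Emit:
{"method": "send_rows", "body": {
  "xyz": [
    [0, 0, 0],
    [0, 0, 0],
    [0, 0, 0],
    [0, 0, -0.01],
    [0, 0, -0.03],
    [0, 0, -0.04],
    [0, 0, -0.04],
    [0, 0, -0.05],
    [0, 0, -0.04],
    [0, -0.04, 0],
    [0, -0.04, 0],
    [0, -0.04, 0],
    [0, -0.04, 0],
    [0, -0.04, 0]
  ],
  "rotation": [
    [0, 0, 0],
    [0, 0, 0],
    [0, 0, 0],
    [0, 0, 0],
    [0, 0, 0],
    [0, 0, 0],
    [0, 0, 0],
    [0, 0, 0],
    [0, 0, 0],
    [0, 0, 0],
    [0, 0, 0],
    [0, 0, 0],
    [0, 0, 0],
    [0, 0, 0]
  ],
  "jaw": [0.5, 0.5, 0.5, 0.5, 0.5, 0.5, 0.5, 0.5, 0.5, 0.5, 0.5, 0.5, 0.5, 0.5]
}}

```text
time_s: 30.5
tool_pos: [0.5079, 0.0781, 0.4364]
tool_rot: [-180.0, 0.1, -167.8]
force: [1.1, -0.1, 0.0]
grip_width: 0.0433
grasp_force: 0.0
```

```bash
python3 - <<'E'
from h import *
st()
c=cam("top");heads(c,(175,198,262,262),.06);heads(c,(345,165,420,265),.035)
m=mask(c,(5,110,80),(35,255,255),(275,150,350,260));print("lid",rect(c,m,.013))
s=cam("side")
top=cv2.resize(c["image"][150:265,140:360],None,fx=3,fy=3);sd=cv2.resize(s["image"][100:240,200:420],None,fx=3,fy=3)[:255]
cv2.imwrite("pics/t8.png",np.vstack([top[:345],sd])[:600])
E
```

```text
t 30.5 tcp [0.5079 0.0781 0.4364] rot [-1.7998e+02  6.0000e-02 -1.6780e+02] q [-38.   0.  26. 100.  -0.  79.  91.] F [ 1.1 -0.1  0. ] w 0.0433 g 0.0
head [452.8 331.5 452.7 331.4  73.8  30.4  12.5]
head [465.3 273.6 465.5 273.5  72.8  30.1  11.2]
lid [447.7  11.8 453.2  10.3 124.5  57.9   0.8]
```

View pics/t8.png

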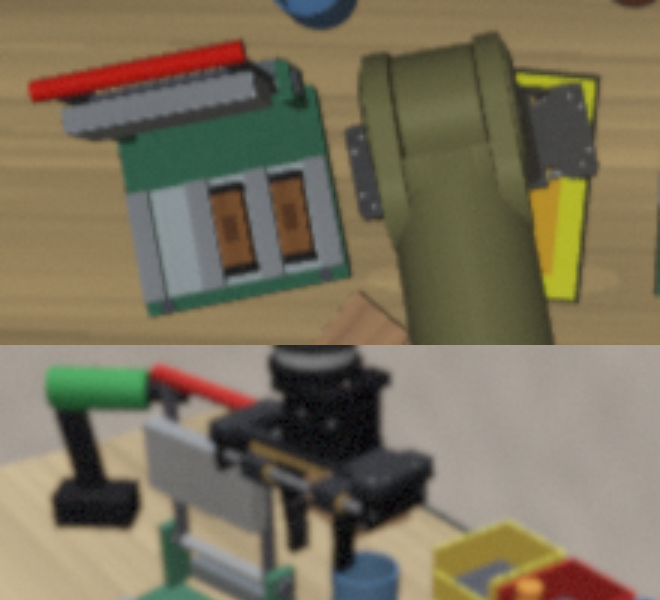

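Emit:
{"method": "send_rows", "body": {
  "xyz": [
    [0, 0, -0.03],
    [0, 0, -0.03],
    [0, 0, -0.03],
    [0, 0, 0],
    [0, 0, 0],
    [0, 0, 0],
    [0, 0, 0],
    [0, 0, 0],
    [0, 0, 0],
    [0, 0, 0],
    [0, 0, 0],
    [0, 0, 0],
    [0, 0, 0],
    [0, 0, 0],
    [0, 0, 0]
  ],
  "rotation": [
    [0, 0, 0],
    [0, 0, 0],
    [0, 0, 0],
    [0, 0, 0.1428],
    [0, 0, 0.1428],
    [0, 0, 0.1428],
    [0, 0, 0.1428],
    [0, 0, 0.1428],
    [0, 0, 0.1428],
    [0, 0, 0.1428],
    [0, 0, 0.1428],
    [0, 0, 0.1428],
    [0, 0, 0.1428],
    [0, 0, 0.1428],
    [0, 0, 0]
  ],
  "jaw": [0.7, 0.7, 0.7, 0.7, 0.7, 0.7, 0.7, 0.7, 0.7, 0.7, 0.7, 0.7, 0.7, 0.7, 0.7]
}}

```text
time_s: 32.1
tool_pos: [0.5077, 0.0804, 0.526]
tool_rot: [180.0, 0.0, 102.2]
force: [0.1, 0.4, 0.3]
grip_width: 0.0612
grasp_force: 0.0
```

Emit:
{"method": "send_rows", "body": {
  "xyz": [
    [0.0328, 0.0157, 0],
    [0.0328, 0.0157, 0],
    [0.0328, 0.0157, 0],
    [0.0328, 0.0157, 0],
    [0.0328, 0.0157, 0],
    [0.0328, 0.0157, 0],
    [0.0328, 0.0157, 0],
    [0.0328, 0.0157, 0],
    [0, 0, 0],
    [0, 0, 0]
  ],
  "rotation": [
    [0, 0, 0],
    [0, 0, 0],
    [0, 0, 0],
    [0, 0, 0],
    [0, 0, 0],
    [0, 0, 0],
    [0, 0, 0],
    [0, 0, 0],
    [0, 0, 0],
    [0, 0, 0]
  ],
  "jaw": [0.7, 0.7, 0.7, 0.7, 0.7, 0.7, 0.7, 0.7, 0.7, 0.7]
}}

```text
time_s: 33.1
tool_pos: [0.5749, 0.3644, 0.5242]
tool_rot: [-179.9, 0.1, 102.5]
force: [-0.5, -0.9, 0.2]
grip_width: 0.061
grasp_force: 0.0
```

```bash
python3 - <<'E'
from h import *
st();to([.5752,.361,.297],[180,0,102.2])
s=cam("side");cv2.imwrite("pics/l1.png",cv2.resize(s["image"][40:240,180:400],None,fx=3,fy=3))
c=cam("top");heads(c,(175,198,262,262),.06)
E
```

```text
t 33.1 tcp [0.5749 0.3644 0.5242] rot [-1.7990e+02  1.2000e-01  1.0247e+02] q [-47.  21.  18.  67.  -6.  93. -18.] F [-0.5 -0.9  0.2] w 0.061 g 0.0
world d [ 0.0003 -0.0034 -0.0637] tool d [-0.0032 -0.0003  0.0637] turn [-0.0018  0.0021  0.0047]
head [452.7 331.7 452.3 331.4  73.8  30.4  12.4]
head [465.4 273.7 465.5 273.8  73.1  30.1  11.1]
```

View pics/l1.png

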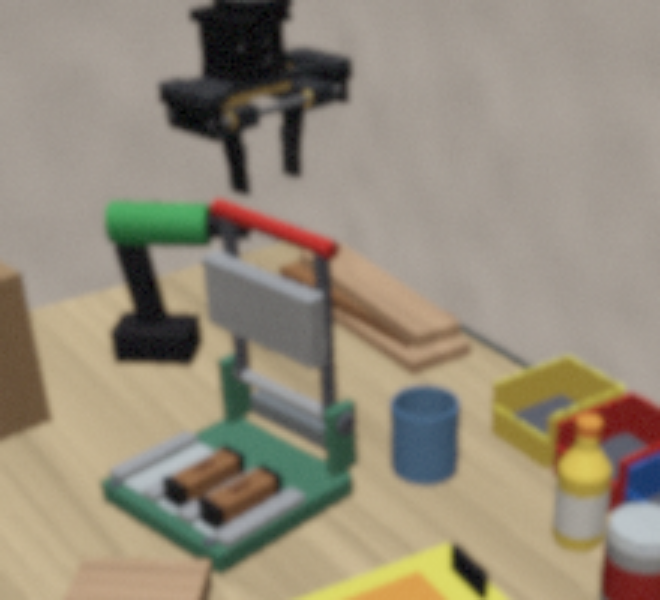

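Emit:
{"method": "send_rows", "body": {
  "xyz": [
    [-0.003, 0, 0.02],
    [0, 0, 0.02],
    [0, 0, 0.015],
    [0, 0, 0.0085],
    [0, 0, 0],
    [0, 0, 0],
    [0, 0, 0],
    [0, 0, 0],
    [0, 0, 0],
    [0, 0, 0],
    [0, 0, 0],
    [0, 0, 0],
    [0, 0, 0],
    [0, 0, 0],
    [0, 0, 0]
  ],
  "rotation": [
    [0, 0, 0.0047],
    [0, 0, 0],
    [0, 0, 0],
    [0, 0, 0],
    [0, 0, 0],
    [0, 0, 0],
    [0, 0, 0],
    [0, 0, 0],
    [0, 0, 0],
    [0, 0, 0],
    [0, 0, 0],
    [0, 0, 0],
    [0, 0, 0],
    [0, 0, 0],
    [0, 0, 0]
  ],
  "jaw": [0.7, 0.7, 0.7, 0.7, 0.7, 0.4, 0.3, 0.25, 0, 0, 0, 0, 0, 0, 0],
  "newtons": 35
}}

```text
time_s: 34.7
tool_pos: [0.5761, 0.36, 0.4617]
tool_rot: [180.0, 0.0, 101.9]
force: [2.5, 0.5, -0.4]
grip_width: 0.0192
grasp_force: 35.0
```

```bash
python3 - <<'E'
from h import *
o=st();to([.5752,.361,.295],[180,0,102.2])
a=np.radians(np.arange(0,91,5)); y=-.2*np.sin(a); z=-.2*np.cos(a)
print([[0,round(p,4),round(q,4)] for p,q in zip(np.diff(y),np.diff(z))])
E
```

```text
t 34.7 tcp [0.5761 0.36   0.4617] rot [1.7997e+02 5.0000e-02 1.0192e+02] q [-47.  21.  18.  74.  -6.  86. -18.] F [ 2.5  0.5 -0.4] w 0.0192 g 35.0
world d [-0.0009  0.001  -0.0032] tool d [ 0.0011 -0.0007  0.0032] turn [ 0.0005  0.0008 -0.0048]
[[0, np.float64(-0.0174), np.float64(0.0008)], [0, np.float64(-0.0173), np.float64(0.0023)], [0, np.float64(-0.017), np.float64(0.0038)], [0, np.float64(-0.0166), np.float64(0.0052)], [0, np.float64(-0.0161), np.float64(0.0067)], [0, np.float64(-0.0155), np.float64(0.0081)], [0, np.float64(-0.0147), np.float64(0.0094)], [0, np.float64(-0.0138), np.float64(0.0106)], [0, np.float64(-0.0129), np.float64(0.0118)], [0, np.float64(-0.0118), np.float64(0.0129)], [0, np.float64(-0.0106), np.float64(0.0138)], [0, np.float64(-0.0094), np.float64(0.0147)], [0, np.float64(-0.0081), np.float64(0.0155)], [0, np.float64(-0.0067), np.float64(0.0161)], [0, np.float64(-0.0052), np.float64(0.0166)], [0, np.float64(-0.0038), np.float64(0.017)], [0, np.float64(-0.0023), np.float64(0.0173)], [0, np.float64(-0.0008), np.float64(0.0174)]]
```

Emit:
{"method": "send_rows", "body": {
  "xyz": [
    [0, -0.0174, 0.0008],
    [0, -0.0173, 0.0023],
    [0, -0.017, 0.0038],
    [0, -0.0166, 0.0052],
    [0, -0.0161, 0.0067],
    [0, -0.0155, 0.0081],
    [0, -0.0147, 0.0094],
    [0, -0.0138, 0.0106],
    [0, -0.0129, 0.0118],
    [0, 0, 0],
    [0, 0, 0]
  ],
  "rotation": [
    [0, 0, 0],
    [0, 0, 0],
    [0, 0, 0],
    [0, 0, 0],
    [0, 0, 0],
    [0, 0, 0],
    [0, 0, 0],
    [0, 0, 0],
    [0, 0, 0],
    [0, 0, 0],
    [0, 0, 0]
  ],
  "jaw": [0, 0, 0, 0, 0, 0, 0, 0, 0, 0, 0]
}}

```text
time_s: 35.8
tool_pos: [0.4387, 0.331, 0.4049]
tool_rot: [179.7, -0.1, 101.9]
force: [4.5, 1.1, 2.9]
grip_width: 0.0187
grasp_force: 35.0
```

```bash
python3 - <<'E'
from h import *
o=st()
for a in(45,90):
    b=np.radians(a);r=.095-.2*np.sin(b);to([.4823+.9774*r,.3403+.2113*r,.098+.2*np.cos(b)],[180,0,101.9])
E
```

```text
t 35.8 tcp [0.4387 0.331  0.4049] rot [ 1.7969e+02 -8.0000e-02  1.0193e+02] q [-54.   6.  15.  98.  -1.  76. -27.] F [4.5 1.1 2.9] w 0.0187 g 35.0
world d [-0.0018 -0.0005 -0.002 ] tool d [-0.0002 -0.0018  0.002 ] turn [ 0.0055 -0.0014  0.0004]
world d [-0.059  -0.0129 -0.1434] tool d [-0.0006 -0.0612  0.1431] turn [ 0.0055 -0.0014  0.0004]
```

Emit:
{"method": "send_rows", "body": {
  "xyz": [
    [0, -0.0118, 0.0129],
    [0, -0.0106, 0.0138],
    [0, -0.0094, 0.0147],
    [0, -0.0081, 0.0155],
    [0, -0.0067, 0.0161],
    [0, -0.0052, 0.0166],
    [0, -0.0038, 0.017],
    [0, -0.0023, 0.0173],
    [0, -0.0008, 0.0174],
    [0, 0, 0.003],
    [0, 0, 0.003],
    [0, 0, 0],
    [0, 0, 0],
    [0, 0, 0]
  ],
  "rotation": [
    [0, 0, 0],
    [0, 0, 0],
    [0, 0, 0],
    [0, 0, 0],
    [0, 0, 0],
    [0, 0, 0],
    [0, 0, 0],
    [0, 0, 0],
    [0, 0, 0],
    [0, 0, 0],
    [0, 0, 0],
    [0, 0, 0],
    [0, 0, 0],
    [0, 0, 0]
  ],
  "jaw": [0, 0, 0, 0, 0, 0, 0, 0, 0, 0, 0, 0, 0, 0]
}}

```text
time_s: 37.2
tool_pos: [0.3807, 0.3188, 0.2577]
tool_rot: [180.0, -0.0, 101.9]
force: [-1.4, -2.0, 9.8]
grip_width: 0.019
grasp_force: 34.1
```

```bash
python3 - <<'E'
from h import *
o=st()
s=cam("side")
m=mask(s,(0,150,80),(8,255,255),(180,100,340,260));print("bar",rect(s,m,.095))
E
```

```text
t 37.2 tcp [0.3807 0.3188 0.2577] rot [179.97  -0.   101.94] q [-55.   7.  13. 115.  -2.  58. -29.] F [-1.4 -2.   9.8] w 0.019 g 34.1
bar [392.4 284.9 392.9 284.1 111.   26.3 -81.1]
```

Emit:
{"method": "send_rows", "body": {
  "xyz": [
    [0, 0, 0.004],
    [0, 0, 0.004],
    [0, 0, 0.004],
    [0, 0, 0],
    [0, 0, 0],
    [0, 0, 0]
  ],
  "rotation": [
    [0, 0, 0],
    [0, 0, 0],
    [0, 0, 0],
    [0, 0, 0],
    [0, 0, 0],
    [0, 0, 0]
  ],
  "jaw": [0, 0, 0, 0, 0, 0]
}}

```text
time_s: 37.85
tool_pos: [0.3808, 0.3192, 0.2496]
tool_rot: [-180.0, -0.1, 101.9]
force: [-10.0, -8.2, 37.2]
grip_width: 0.0182
grasp_force: 32.4
```

```bash
python3 - <<'E'
from h import *
o=st()
s=cam("side")
m=mask(s,(0,150,80),(8,255,255),(180,100,340,260));print("bar",rect(s,m,.095))
cv2.imwrite("pics/l2.png",cv2.resize(s["image"][60:240,180:400],None,fx=3,fy=3))
E
```

```text
t 37.85 tcp [0.3808 0.3192 0.2496] rot [-1.7998e+02 -9.0000e-02  1.0193e+02] q [-55.   8.  13. 115.  -2.  57. -29.] F [-10.   -8.2  37.2] w 0.0182 g 32.4
bar [390.  276.7 390.4 276.3 112.3  25.1 -81. ]
```

View pics/l2.png

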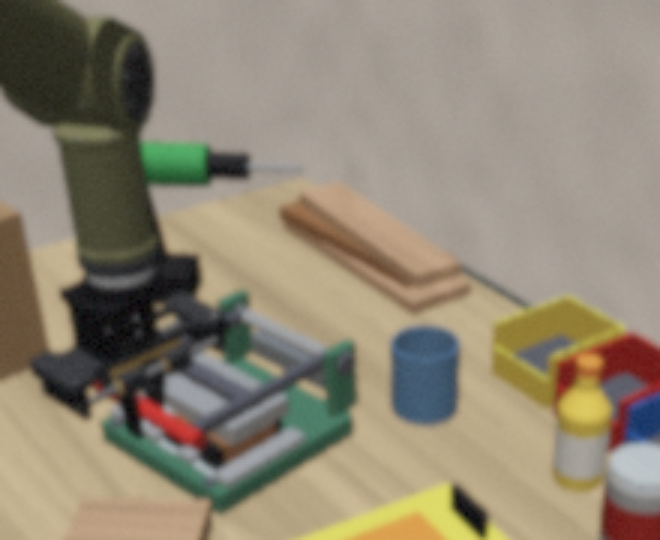

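Emit:
{"method": "send_rows", "body": {
  "xyz": [
    [0, 0, -0.014],
    [0, 0.0008, -0.0174],
    [0, 0.0023, -0.0173],
    [0, 0.0038, -0.017],
    [0, 0.0052, -0.0166],
    [0, 0.0067, -0.0161],
    [0, 0.0081, -0.0155],
    [0, 0.0094, -0.0147],
    [0, 0.0106, -0.0138],
    [0, 0.0118, -0.0129],
    [0, 0.0129, -0.0118],
    [0, 0.0138, -0.0106],
    [0, 0.0147, -0.0094],
    [0, 0, 0],
    [0, 0, 0]
  ],
  "rotation": [
    [0, 0, 0],
    [0, 0, 0],
    [0, 0, 0],
    [0, 0, 0],
    [0, 0, 0],
    [0, 0, 0],
    [0, 0, 0],
    [0, 0, 0],
    [0, 0, 0],
    [0, 0, 0],
    [0, 0, 0],
    [0, 0, 0],
    [0, 0, 0],
    [0, 0, 0],
    [0, 0, 0]
  ],
  "jaw": [0, 0, 0, 0, 0, 0, 0, 0, 0, 0, 0, 0, 0, 0, 0]
}}

```text
time_s: 39.4
tool_pos: [0.4807, 0.3396, 0.424]
tool_rot: [180.0, 0.3, 101.8]
force: [19.2, 8.4, -29.2]
grip_width: 0.0168
grasp_force: 36.9
```

```bash
python3 - <<'E'
from h import *
o=st()
for a in(30,0):
    b=np.radians(a);r=.095-.2*np.sin(b);to([.4823+.9774*r,.3403+.2113*r,.095+.2*np.cos(b)],[180,0,101.9])
E
```

```text
t 39.4 tcp [0.4807 0.3396 0.424 ] rot [179.96   0.29 101.83] q [-52.  10.  16.  91.  -3.  79. -24.] F [ 19.2   8.4 -29.2] w 0.0168 g 36.9
world d [-0.0033 -0.0003  0.0077] tool d [ 0.0003 -0.0033 -0.0077] turn [ 0.0006  0.005  -0.0013]
world d [0.0944 0.0208 0.0345] tool d [ 0.0008  0.0967 -0.0345] turn [ 0.0006  0.005  -0.0013]
```

Emit:
{"method": "send_rows", "body": {
  "xyz": [
    [0, 0.003, 0.007],
    [0, 0.0155, -0.0081],
    [0, 0.0161, -0.0067],
    [0, 0.0166, -0.0052],
    [0, 0.017, -0.0038],
    [0, 0.0173, -0.0023],
    [0, 0.0155, -0.0008],
    [0, 0, 0],
    [0, 0, 0]
  ],
  "rotation": [
    [0, 0, 0],
    [0, 0, 0],
    [0, 0, 0],
    [0, 0, 0],
    [0, 0, 0],
    [0, 0, 0],
    [0, 0, 0],
    [0, 0, 0],
    [0, 0, 0]
  ],
  "jaw": [0, 0, 0, 0, 0, 0, 0, 0, 0]
}}

```text
time_s: 40.3
tool_pos: [0.5768, 0.3596, 0.4483]
tool_rot: [-179.8, 0.2, 101.9]
force: [1.3, -0.9, -9.4]
grip_width: 0.0172
grasp_force: 35.6
```

```bash
python3 - <<'E'
from h import *
o=st();to([.5752,.3604,.295],[180,0,101.9])
E
```

```text
t 40.3 tcp [0.5768 0.3596 0.4483] rot [-179.76    0.2   101.89] q [-47.  22.  18.  75.  -6.  85. -18.] F [ 1.3 -0.9 -9.4] w 0.0172 g 35.6
world d [-0.0016  0.0008  0.0102] tool d [ 0.001  -0.0015 -0.0102] turn [-0.0041  0.0035 -0.0002]
```

Emit:
{"method": "send_rows", "body": {
  "xyz": [
    [0, 0, 0],
    [0, 0, 0],
    [0, 0, 0],
    [0, 0, 0],
    [0, 0, 0],
    [0, 0, 0],
    [0, 0, 0],
    [0, 0, -0.02],
    [0, 0, -0.03],
    [0, 0, -0.03],
    [0, 0, -0.01],
    [0, 0, 0]
  ],
  "rotation": [
    [0, 0, 0],
    [0, 0, 0],
    [0, 0, 0],
    [0, 0, 0],
    [0, 0, 0],
    [0, 0, 0],
    [0, 0, 0],
    [0, 0, 0],
    [0, 0, 0],
    [0, 0, 0],
    [0, 0, 0],
    [0, 0, 0]
  ],
  "jaw": [0.3, 0.5, 0.7, 0.7, 0.7, 0.7, 0.7, 0.7, 0.7, 0.7, 0.7, 0.7]
}}

```text
time_s: 41.5
tool_pos: [0.5772, 0.3602, 0.5422]
tool_rot: [179.8, -0.0, 101.9]
force: [0.1, 0.5, -0.2]
grip_width: 0.0606
grasp_force: 0.0
```

```bash
python3 - <<'E'
from h import *
o=st()
s=cam("side");m=mask(s,(0,150,80),(8,255,255),(230,95,310,135));print("bar",rect(s,m,.295))
heads(s,(220,170,300,235),.06)
c=cam("top");heads(c,(175,198,262,262),.06)
to([.5,.2,.24],[180,0,192.2]);to([.4657,.2754,.24],[180,0,192.2])
E
```

```text
t 41.5 tcp [0.5772 0.3602 0.5422] rot [ 1.7985e+02 -1.0000e-02  1.0192e+02] q [-47.  21.  18.  65.  -7.  95. -18.] F [ 0.1  0.5 -0.2] w 0.0606 g 0.0
bar [575.3 361.3 576.2 362.8 197.   30.1 -77.4]
head [464.1 259.9 465.  256.3  84.2  38.4  11.9]
head [452.7 315.7 452.9 311.5  81.   40.4  16.4]
head [452.6 331.6 452.7 331.4  73.8  30.6  13.1]
head [465.1 273.6 465.4 273.8  74.4  30.   11.2]
world d [-0.077  -0.1603 -0.1354] tool d [-0.1407 -0.1082  0.1359] turn [-3.1000e-03 -4.0000e-04 -1.5757e+00]
world d [-0.1113 -0.0849 -0.1354] tool d [-0.0599 -0.1262  0.1358] turn [-3.1000e-03 -4.0000e-04 -1.5757e+00]
```

Emit:
{"method": "send_rows", "body": {
  "xyz": [
    [-0.015, -0.0315, 0],
    [-0.015, -0.0315, 0],
    [-0.015, -0.0315, 0],
    [-0.015, -0.0315, 0],
    [0, 0, 0],
    [0, 0, 0],
    [0, 0, 0],
    [0, 0, 0],
    [0, 0, 0],
    [0, 0, 0],
    [0, 0, 0],
    [0, 0, 0],
    [0, 0, 0],
    [0, 0, 0],
    [0, 0, 0],
    [0, 0, 0.04],
    [0, 0, 0.04],
    [0, 0, 0.04],
    [0, 0, 0.04],
    [0, 0, 0]
  ],
  "rotation": [
    [0, 0, 0],
    [0, 0, 0],
    [0, 0, 0],
    [0, 0, 0],
    [-0.003, 0, -0.1432],
    [0, 0, -0.1432],
    [0, 0, -0.1432],
    [0, 0, -0.1432],
    [0, 0, -0.1432],
    [0, 0, -0.1432],
    [0, 0, -0.1432],
    [0, 0, -0.1432],
    [0, 0, -0.1432],
    [0, 0, -0.1432],
    [0, 0, -0.1432],
    [0, 0, 0],
    [0, 0, 0],
    [0, 0, 0],
    [0, 0, 0],
    [0, 0, 0]
  ],
  "jaw": [0.5, 0.5, 0.5, 0.5, 0.5, 0.5, 0.5, 0.5, 0.5, 0.5, 0.5, 0.5, 0.5, 0.5, 0.5, 0.5, 0.5, 0.5, 0.5, 0.5]
}}

```text
time_s: 43.6
tool_pos: [0.464, 0.2743, 0.3731]
tool_rot: [-179.6, -0.6, -167.8]
force: [-0.2, 0.2, 0.5]
grip_width: 0.0438
grasp_force: 0.0
```

```bash
python3 - <<'E'
from h import *
o=st();to([.4655,.2754,.062],[180,0,192])
E
```

```text
t 43.6 tcp [0.464  0.2743 0.3731] rot [-179.61   -0.6  -167.81] q [-48.   6.  15. 102.  -2.  73.  70.] F [-0.2  0.2  0.5] w 0.0438 g 0.0
world d [ 0.0015  0.0011 -0.1476] tool d [-0.0033  0.0018  0.1476] turn [-0.0068 -0.0105  0.0034]
```

Emit:
{"method": "send_rows", "body": {
  "xyz": [
    [-0.0015, 0.001, 0.04],
    [0, 0, 0.04],
    [0, 0, 0.03],
    [0, 0, 0.01],
    [0, 0, 0],
    [0, 0, 0]
  ],
  "rotation": [
    [0, 0, 0],
    [0, 0, 0],
    [0, 0, 0],
    [0, 0, 0],
    [0, 0, 0],
    [0, 0, 0]
  ],
  "jaw": [0.5, 0.5, 0.5, 0.5, 0.5, 0.5]
}}

```text
time_s: 44.2
tool_pos: [0.4689, 0.2773, 0.2626]
tool_rot: [180.0, 0.3, -167.8]
force: [-0.9, 0.4, 0.6]
grip_width: 0.0432
grasp_force: 0.0
```

```bash
python3 - <<'E'
from h import *
o=st();to([.4655,.2754,.062],[180,0,192])
E
```

```text
t 44.2 tcp [0.4689 0.2773 0.2626] rot [ 179.98    0.29 -167.81] q [-47.  12.  15. 108.  -4.  60.  72.] F [-0.9  0.4  0.6] w 0.0432 g 0.0
world d [-0.0034 -0.0019 -0.0371] tool d [ 0.0039 -0.0012  0.0371] turn [0.0003 0.0051 0.0033]
```

Emit:
{"method": "send_rows", "body": {
  "xyz": [
    [0.0035, -0.0012, 0.015],
    [0, 0, 0.012],
    [0, 0, 0.007],
    [0, 0, 0.003],
    [0, 0, 0],
    [0, 0, 0],
    [0, 0, 0],
    [0, 0, 0],
    [0, 0, 0],
    [0, 0, 0]
  ],
  "rotation": [
    [0, 0.004, 0.003],
    [0, 0, 0],
    [0, 0, 0],
    [0, 0, 0],
    [0, 0, 0],
    [0, 0, 0],
    [0, 0, 0],
    [0, 0, 0],
    [0, 0, 0],
    [0, 0, 0]
  ],
  "jaw": [0.5, 0.5, 0.5, 0.5, 0.5, 0, 0, 0, 0, 0],
  "newtons": 25
}}

```text
time_s: 45.2
tool_pos: [0.4652, 0.275, 0.2241]
tool_rot: [-180.0, -0.0, -168.0]
force: [0.3, -0.6, 1.0]
grip_width: 0.03
grasp_force: 24.9
```

Emit:
{"method": "send_rows", "body": {
  "xyz": [
    [0, 0, 0],
    [0, 0, -0.02],
    [0, 0, -0.04],
    [0, 0, -0.05],
    [0, 0, -0.05],
    [0, -0.04, 0],
    [0, -0.04, 0],
    [0, -0.04, 0],
    [0, -0.04, 0],
    [0, -0.04, 0],
    [0, 0, 0]
  ],
  "rotation": [
    [0, 0, 0],
    [0, 0, 0],
    [0, 0, 0],
    [0, 0, 0],
    [0, 0, 0],
    [0, 0, 0],
    [0, 0, 0],
    [0, 0, 0],
    [0, 0, 0],
    [0, 0, 0],
    [0, 0, 0]
  ],
  "jaw": [0, 0, 0, 0, 0, 0, 0, 0, 0, 0, 0]
}}

```text
time_s: 46.3
tool_pos: [0.5075, 0.0726, 0.3839]
tool_rot: [-179.8, -0.1, -168.6]
force: [0.5, -0.5, 0.1]
grip_width: 0.0297
grasp_force: 24.9
```

Emit:
{"method": "send_rows", "body": {
  "xyz": [
    [0, 0, 0],
    [0, 0, 0],
    [0, 0, 0],
    [0, 0, 0],
    [0, 0, 0],
    [0, 0, 0],
    [0, 0, 0],
    [0, 0, 0],
    [0, 0, 0],
    [0, 0, 0],
    [0, 0, 0],
    [0, 0, 0],
    [0, 0, 0]
  ],
  "rotation": [
    [0, 0, 0.1406],
    [0, 0, 0.1406],
    [0, 0, 0.1406],
    [0, 0, 0.1406],
    [0, 0, 0.1406],
    [0, 0, 0.1406],
    [0, 0, 0.1406],
    [0, 0, 0.1406],
    [0, 0, 0.1406],
    [0, 0, 0.1406],
    [0, 0, 0.1406],
    [0, 0, 0.1406],
    [0, 0, 0]
  ],
  "jaw": [0, 0, 0, 0, 0, 0, 0, 0, 0, 0, 0, 0, 0]
}}

```text
time_s: 47.6
tool_pos: [0.5066, 0.0798, 0.3835]
tool_rot: [-179.9, 0.1, 95.3]
force: [-1.1, -1.3, -0.7]
grip_width: 0.0297
grasp_force: 24.9
```

```bash
python3 - <<'E'
from h import *
o=st();to([.4447,-.3815,.15],[180,0,95.3])
c=cam("top");heads(c,(175,198,262,262),.06)
E
```

```text
t 47.6 tcp [0.5066 0.0798 0.3835] rot [-1.7988e+02  6.0000e-02  9.5340e+01] q [-38.   2.  27. 105.  -1.  73.  -6.] F [-1.1 -1.3 -0.7] w 0.0297 g 24.9
world d [-0.0619 -0.4613 -0.07  ] tool d [-0.4534 -0.1044  0.0706] turn [-0.002   0.001   0.0007]
head [453.  331.5 452.7 331.4  73.1  30.3  12.2]
```

Emit:
{"method": "send_rows", "body": {
  "xyz": [
    [-0.0412, -0.0095, 0],
    [-0.0412, -0.0095, 0],
    [-0.0412, -0.0095, 0],
    [-0.0412, -0.0095, 0],
    [-0.0412, -0.0095, 0],
    [-0.0412, -0.0095, 0],
    [-0.0412, -0.0095, 0],
    [-0.0412, -0.0095, 0],
    [-0.0412, -0.0095, 0],
    [-0.0412, -0.0095, 0],
    [-0.0412, -0.0095, 0],
    [0, 0, 0.04],
    [0, 0, 0.04],
    [0, 0, 0.04],
    [0, 0, 0.02],
    [0, 0, 0.01],
    [0, 0, 0],
    [0, 0, 0]
  ],
  "rotation": [
    [0, 0, 0],
    [0, 0, 0],
    [0, 0, 0],
    [0, 0, 0],
    [0, 0, 0],
    [0, 0, 0],
    [0, 0, 0],
    [0, 0, 0],
    [0, 0, 0],
    [0, 0, 0],
    [0, 0, 0],
    [0, 0, 0],
    [0, 0, 0],
    [0, 0, 0],
    [0, 0, 0],
    [0, 0, 0],
    [0, 0, 0],
    [0, 0, 0]
  ],
  "jaw": [0, 0, 0, 0, 0, 0, 0, 0, 0, 0, 0, 0, 0, 0, 0, 0, 0, 0]
}}

```text
time_s: 49.45
tool_pos: [0.4452, -0.3821, 0.2355]
tool_rot: [-180.0, 0.1, 95.4]
force: [0.2, -0.1, 0.1]
grip_width: 0.0301
grasp_force: 24.9
```

```bash
python3 - <<'E'
from h import *
o=st();to([.4447,-.3815,.037],[180,0,95.3])
E
```

```text
t 49.45 tcp [ 0.4452 -0.3821  0.2355] rot [-1.800e+02  1.200e-01  9.541e+01] q [ -1.  24.  47. 105. -21.  60.  60.] F [ 0.2 -0.1  0.1] w 0.0301 g 24.9
world d [-0.0005  0.0006 -0.035 ] tool d [ 0.0007 -0.0005  0.035 ] turn [-0.0001  0.0021  0.0019]
```

Emit:
{"method": "send_rows", "body": {
  "xyz": [
    [0, 0, 0.015],
    [0, 0, 0.01],
    [0, 0, 0.006],
    [0, 0, 0.003],
    [0, 0, 0.001],
    [0, 0, 0],
    [0, 0, 0]
  ],
  "rotation": [
    [0, 0, 0],
    [0, 0, 0],
    [0, 0, 0],
    [0, 0, 0],
    [0, 0, 0],
    [0, 0, 0],
    [0, 0, 0]
  ],
  "jaw": [0, 0, 0, 0, 0, 0, 0]
}}

```text
time_s: 50.15
tool_pos: [0.4449, -0.382, 0.1997]
tool_rot: [-180.0, 0.1, 95.3]
force: [0.1, -0.0, -1.2]
grip_width: 0.0301
grasp_force: 24.9
```

Emit:
{"method": "send_rows", "body": {
  "xyz": [
    [0, 0, 0],
    [0, 0, 0],
    [0, 0, 0],
    [0, 0, -0.01],
    [0, 0, -0.03],
    [0, 0, -0.05],
    [0, 0, -0.05],
    [0, 0, -0.05],
    [0, 0, 0]
  ],
  "rotation": [
    [0, 0, 0],
    [0, 0, 0],
    [0, 0, 0],
    [0, 0, 0],
    [0, 0, 0],
    [0, 0, 0],
    [0, 0, 0],
    [0, 0, 0],
    [0, 0, 0]
  ],
  "jaw": [0.5, 0.5, 0.5, 0.5, 0.5, 0.5, 0.5, 0.5, 0.5]
}}

```text
time_s: 51.05
tool_pos: [0.4455, -0.3839, 0.3975]
tool_rot: [179.5, 0.5, 95.3]
force: [-0.2, -1.6, -1.0]
grip_width: 0.0434
grasp_force: 0.0
```

```bash
python3 - <<'E'
from h import *
o=st();to([.5066,.0798,.22],[180,0,95.3]);to([.4527,.334,.062],[180,0,192.2])
c=cam("top");heads(c,(175,198,262,262),.06);heads(c,(415,165,495,260),.035)
s=cam("side");heads(s,(360,290,490,400),.035)
E
```

```text
t 51.05 tcp [ 0.4455 -0.3839  0.3975] rot [179.46   0.49  95.29] q [ -6.  15.  52.  95. -12.  76.  54.] F [-0.2 -1.6 -1. ] w 0.0434 g 0.0
world d [ 0.0611  0.4637 -0.014 ] tool d [0.4562 0.1035 0.0111] turn [ 0.0094  0.0086 -0.0001]
world d [ 0.0072  0.7179 -0.172 ] tool d [0.7156 0.0718 0.1666] turn [-2.0000e-04  1.4400e-02 -1.6913e+00]
head [452.4 331.6 452.3 331.6  73.1  30.6  12.1]
head [ 443.8 -383.5  443.8 -383.8   68.1   20.8  -84. ]
head [ 445.3 -384.3  445.3 -384.3   22.4   10.9  -83.1]
head [ 433.8 -386.6  424.3 -388.9   75.6   33.6  -81.3]
```

Emit:
{"method": "send_rows", "body": {
  "xyz": [
    [0.0415, 0.0094, 0],
    [0.0415, 0.0094, 0],
    [0.0415, 0.0094, 0],
    [0.0415, 0.0094, 0],
    [0.0415, 0.0094, 0],
    [0.0415, 0.0094, 0],
    [0.0415, 0.0094, 0],
    [0.0415, 0.0094, 0],
    [0.0415, 0.0094, 0],
    [0.0415, 0.0094, 0],
    [0.0415, 0.0094, 0]
  ],
  "rotation": [
    [0, 0, 0],
    [0, 0, 0],
    [0, 0, 0],
    [0, 0, 0],
    [0, 0, 0],
    [0, 0, 0],
    [0, 0, 0],
    [0, 0, 0],
    [0, 0, 0],
    [0, 0, 0],
    [0, 0, 0]
  ],
  "jaw": [0.5, 0.5, 0.5, 0.5, 0.5, 0.5, 0.5, 0.5, 0.5, 0.5, 0.5]
}}

```text
time_s: 52.25
tool_pos: [0.5047, 0.0843, 0.3872]
tool_rot: [-179.8, 0.1, 95.3]
force: [0.4, 0.5, 0.2]
grip_width: 0.0433
grasp_force: 0.0
```

Emit:
{"method": "send_rows", "body": {
  "xyz": [
    [0, 0, 0],
    [0, 0, 0],
    [0, 0, 0],
    [0, 0, 0],
    [0, 0, 0],
    [0, 0, 0],
    [0, 0, 0],
    [0, 0, 0],
    [0, 0, 0],
    [0, 0, 0],
    [0, 0, 0],
    [0, 0, 0],
    [0, 0.0433, 0],
    [0, 0.0433, 0],
    [0, 0.0433, 0],
    [0, 0.0433, 0],
    [0, 0.0433, 0],
    [0, 0.0433, 0],
    [0, 0, 0],
    [0, 0, 0]
  ],
  "rotation": [
    [0, 0, -0.1409],
    [0, 0, -0.1409],
    [0, 0, -0.1409],
    [0, 0, -0.1409],
    [0, 0, -0.1409],
    [0, 0, -0.1409],
    [0, 0, -0.1409],
    [0, 0, -0.1409],
    [0, 0, -0.1409],
    [0, 0, -0.1409],
    [0, 0, -0.1409],
    [0, 0, -0.1409],
    [0, 0, 0],
    [0, 0, 0],
    [0, 0, 0],
    [0, 0, 0],
    [0, 0, 0],
    [0, 0, 0],
    [0, 0, 0],
    [0, 0, 0]
  ],
  "jaw": [0.5, 0.5, 0.5, 0.5, 0.5, 0.5, 0.5, 0.5, 0.5, 0.5, 0.5, 0.5, 0.5, 0.5, 0.5, 0.5, 0.5, 0.5, 0.5, 0.5]
}}

```text
time_s: 54.25
tool_pos: [0.4495, 0.3373, 0.3866]
tool_rot: [-179.8, -0.3, -167.6]
force: [0.4, -0.5, -0.3]
grip_width: 0.0436
grasp_force: 0.0
```

```bash
python3 - <<'E'
from h import *
o=st();to([.4527,.334,.062],[180,0,192.2])
c=cam("top");heads(c,(415,165,495,260),.035)
s=cam("side");heads(s,(360,290,490,400),.035);heads(s,(220,170,300,235),.06)
E
```

```text
t 54.25 tcp [0.4495 0.3373 0.3866] rot [-179.82   -0.26 -167.63] q [-54.   8.  16.  98.  -2.  75.  65.] F [ 0.4 -0.5 -0.3] w 0.0436 g 0.0
world d [ 0.0032 -0.0033 -0.1611] tool d [-0.0032 -0.0034  0.1611] turn [-0.0032 -0.0045  0.003 ]
head [ 465.  -398.3  464.6 -399.2   68.6   20.9  -89.1]
head [ 457.7 -401.9  456.  -403.2   77.4   35.5  -85.9]
head [451.4 316.4 454.3 314.1  86.5  38.4  16.4]
```

Emit:
{"method": "send_rows", "body": {
  "xyz": [
    [-0.003, -0.0034, 0.04],
    [0, 0, 0.04],
    [0, 0, 0.03],
    [0, 0, 0.02],
    [0, 0, 0],
    [0, 0, 0]
  ],
  "rotation": [
    [-0.003, 0, 0.003],
    [0, 0, 0],
    [0, 0, 0],
    [0, 0, 0],
    [0, 0, 0],
    [0, 0, 0]
  ],
  "jaw": [0.5, 0.5, 0.5, 0.5, 0.5, 0.5]
}}

```text
time_s: 54.95
tool_pos: [0.4545, 0.3328, 0.259]
tool_rot: [179.9, -0.1, -168.1]
force: [0.4, -0.6, -0.2]
grip_width: 0.0431
grasp_force: 0.0
```

```bash
python3 - <<'E'
from h import *
o=st();to([.4527,.334,.062],[180,0,192.2])
E
```

```text
t 54.95 tcp [0.4545 0.3328 0.259 ] rot [ 1.7990e+02 -8.0000e-02 -1.6808e+02] q [-53.  15.  16. 106.  -5.  60.  67.] F [ 0.4 -0.6 -0.2] w 0.0431 g 0.0
world d [-0.0018  0.0012 -0.0335] tool d [0.0015 0.0015 0.0335] turn [ 0.0018 -0.0014 -0.0048]
```

Emit:
{"method": "send_rows", "body": {
  "xyz": [
    [0.0015, 0.0015, 0.015],
    [0, 0, 0.01],
    [0, 0, 0.006],
    [0, 0, 0.0025],
    [0, 0, 0],
    [0, 0, 0],
    [0, 0, 0],
    [0, 0, 0],
    [0, 0, 0],
    [0, 0, 0]
  ],
  "rotation": [
    [0, 0, -0.0045],
    [0, 0, 0],
    [0, 0, 0],
    [0, 0, 0],
    [0, 0, 0],
    [0, 0, 0],
    [0, 0, 0],
    [0, 0, 0],
    [0, 0, 0],
    [0, 0, 0]
  ],
  "jaw": [0.5, 0.5, 0.5, 0.5, 0.5, 0, 0, 0, 0, 0]
}}

```text
time_s: 55.95
tool_pos: [0.4522, 0.3351, 0.2255]
tool_rot: [179.9, -0.0, -167.7]
force: [0.1, -0.4, 3.0]
grip_width: 0.0297
grasp_force: 25.0
```

Emit:
{"method": "send_rows", "body": {
  "xyz": [
    [0, 0, 0],
    [0, 0, -0.02],
    [0, 0, -0.04],
    [0, 0, -0.05],
    [0, 0, -0.05],
    [0, -0.0433, 0],
    [0, -0.0433, 0],
    [0, -0.0433, 0],
    [0, -0.0433, 0],
    [0, -0.0433, 0],
    [0, -0.0433, 0],
    [0, 0, 0]
  ],
  "rotation": [
    [0, 0, 0],
    [0, 0, 0],
    [0, 0, 0],
    [0, 0, 0],
    [0, 0, 0],
    [0, 0, 0],
    [0, 0, 0],
    [0, 0, 0],
    [0, 0, 0],
    [0, 0, 0],
    [0, 0, 0],
    [0, 0, 0]
  ],
  "jaw": [0, 0, 0, 0, 0, 0, 0, 0, 0, 0, 0, 0]
}}

```text
time_s: 57.15
tool_pos: [0.5085, 0.0738, 0.3847]
tool_rot: [-180.0, -0.1, -168.3]
force: [-0.3, -0.8, -0.4]
grip_width: 0.03
grasp_force: 25.0
```

Emit:
{"method": "send_rows", "body": {
  "xyz": [
    [0, 0, 0],
    [0, 0, 0],
    [0, 0, 0],
    [0, 0, 0],
    [0, 0, 0],
    [0, 0, 0],
    [0, 0, 0],
    [0, 0, 0],
    [0, 0, 0],
    [0, 0, 0],
    [0, 0, 0],
    [0, 0, 0],
    [0, 0, 0]
  ],
  "rotation": [
    [0, 0, 0.1409],
    [0, 0, 0.1409],
    [0, 0, 0.1409],
    [0, 0, 0.1409],
    [0, 0, 0.1409],
    [0, 0, 0.1409],
    [0, 0, 0.1409],
    [0, 0, 0.1409],
    [0, 0, 0.1409],
    [0, 0, 0.1409],
    [0, 0, 0.1409],
    [0, 0, 0.1409],
    [0, 0, 0]
  ],
  "jaw": [0, 0, 0, 0, 0, 0, 0, 0, 0, 0, 0, 0, 0]
}}

```text
time_s: 58.45
tool_pos: [0.5074, 0.0816, 0.3842]
tool_rot: [-179.9, -0.1, 95.4]
force: [-0.2, -0.3, -0.5]
grip_width: 0.0295
grasp_force: 25.0
```

```bash
python3 - <<'E'
from h import *
o=st();to([.5542,-.3714,.15],[180,0,95.3])
c=cam("top");heads(c,(175,198,262,262),.06);heads(c,(415,165,495,260),.035)
E
```

```text
t 58.45 tcp [0.5074 0.0816 0.3842] rot [-1.7987e+02 -1.3000e-01  9.5440e+01] q [-41.   2.  30. 105.  -1.  74.  -5.] F [-0.2 -0.3 -0.5] w 0.0295 g 25.0
world d [ 0.0468 -0.453  -0.0707] tool d [-0.4556  0.0038  0.0697] turn [-0.0022 -0.0023  0.0024]
head [ 465.  -399.6  464.  -398.6   65.9   20.9  -89.1]
```

Emit:
{"method": "send_rows", "body": {
  "xyz": [
    [-0.0414, 0.0003, 0],
    [-0.0414, 0.0003, 0],
    [-0.0414, 0.0003, 0],
    [-0.0414, 0.0003, 0],
    [-0.0414, 0.0003, 0],
    [-0.0414, 0.0003, 0],
    [-0.0414, 0.0003, 0],
    [-0.0414, 0.0003, 0],
    [-0.0414, 0.0003, 0],
    [-0.0414, 0.0003, 0],
    [-0.0414, 0.0003, 0],
    [0, 0, 0.04],
    [0, 0, 0.04],
    [0, 0, 0.04],
    [0, 0, 0.02],
    [0, 0, 0.01],
    [0, 0, 0],
    [0, 0, 0]
  ],
  "rotation": [
    [0, 0, 0],
    [0, 0, 0],
    [0, 0, 0],
    [0, 0, 0],
    [0, 0, 0],
    [0, 0, 0],
    [0, 0, 0],
    [0, 0, 0],
    [0, 0, 0],
    [0, 0, 0],
    [0, 0, 0],
    [0, 0, 0],
    [0, 0, 0],
    [0, 0, 0],
    [0, 0, 0],
    [0, 0, 0],
    [0, 0, 0],
    [0, 0, 0]
  ],
  "jaw": [0, 0, 0, 0, 0, 0, 0, 0, 0, 0, 0, 0, 0, 0, 0, 0, 0, 0]
}}

```text
time_s: 60.3
tool_pos: [0.5543, -0.3721, 0.2349]
tool_rot: [-180.0, -0.1, 95.5]
force: [0.8, -0.3, 0.3]
grip_width: 0.0302
grasp_force: 25.0
```

```bash
python3 - <<'E'
from h import *
o=st();to([.5542,-.3714,.037],[180,0,95.3])
E
```

```text
t 60.3 tcp [ 0.5543 -0.3721  0.2349] rot [-1.7999e+02 -5.0000e-02  9.5500e+01] q [  0.  33.  42.  92. -24.  64.  54.] F [ 0.8 -0.3  0.3] w 0.0302 g 25.0
world d [-0.0001  0.0007 -0.0344] tool d [ 0.0006 -0.      0.0344] turn [-0.0002 -0.0009  0.0034]
```

Emit:
{"method": "send_rows", "body": {
  "xyz": [
    [0, 0, 0.015],
    [0, 0, 0.01],
    [0, 0, 0.006],
    [0, 0, 0.003],
    [0, 0, 0],
    [0, 0, 0],
    [0, 0, 0]
  ],
  "rotation": [
    [0, 0, 0],
    [0, 0, 0],
    [0, 0, 0],
    [0, 0, 0],
    [0, 0, 0],
    [0, 0, 0],
    [0, 0, 0]
  ],
  "jaw": [0, 0, 0, 0, 0, 0, 0]
}}

```text
time_s: 61.0
tool_pos: [0.5534, -0.3715, 0.2005]
tool_rot: [-179.9, -0.2, 95.4]
force: [-3.3, 3.3, 6.9]
grip_width: 0.0299
grasp_force: 25.0
```

Emit:
{"method": "send_rows", "body": {
  "xyz": [
    [0, 0, 0],
    [0, 0, 0],
    [0, 0, 0],
    [0, 0, -0.01],
    [0, 0, -0.03],
    [0, 0, -0.05],
    [0, 0, -0.05],
    [0, 0, -0.04],
    [0, 0, 0],
    [0, 0, 0]
  ],
  "rotation": [
    [0, 0, 0],
    [0, 0, 0],
    [0, 0, 0],
    [0, 0, 0],
    [0, 0, 0],
    [0, 0, 0],
    [0, 0, 0],
    [0, 0, 0],
    [0, 0, 0],
    [0, 0, 0]
  ],
  "jaw": [0.5, 0.5, 0.5, 0.5, 0.5, 0.5, 0.5, 0.5, 0.5, 0.5]
}}

```text
time_s: 62.0
tool_pos: [0.554, -0.3723, 0.3813]
tool_rot: [179.9, -0.0, 95.4]
force: [-0.6, 0.4, -1.2]
grip_width: 0.0433
grasp_force: 0.0
```

```bash
python3 - <<'E'
from h import *
o=st()
c=cam("top");heads(c,(415,165,495,260),.035)
s=cam("side");heads(s,(360,290,490,400),.035)
m=mask(c,(5,110,80),(35,255,255),(275,150,350,260));print("lid",rect(c,m,.013))
k=mask(c,(0,0,0),(179,255,70),(295,172,345,195));print("tab",rect(c,k,.047))
g=mask(c,(60,60,30),(95,255,255),(345,165,425,265));g=cv2.morphologyEx(g,cv2.MORPH_CLOSE,np.ones((9,9)));print("tub",rect(c,g,.055))
to([.5977,.047,.2],[180,0,85.2])
E
```

```text
t 62.0 tcp [ 0.554  -0.3723  0.3813] rot [ 1.7995e+02 -4.0000e-02  9.5420e+01] q [ -2.  26.  46.  84. -19.  78.  51.] F [-0.6  0.4 -1.2] w 0.0433 g 0.0
head [ 551.3 -371.9  551.2 -372.    69.4   24.5  -85.1]
head [ 466.1 -398.9  466.6 -399.3   22.1   12.   -85.5]
head [ 447.6 -401.7  445.3 -403.8   77.2   23.4   86. ]
head [ 532.9 -377.7  530.5 -377.8   73.7   32.5  -70.1]
lid [504.3  54.2 504.4  54.4 230.  146.   -4.9]
tab [593.9  46.6 593.8  45.7  51.6   6.9  85.1]
tub [ 497.  -156.7  481.6 -155.7  210.8  129.7   -2.8]
world d [ 0.0439  0.4186 -0.015 ] tool d [0.4125 0.0834 0.0161] turn [-0.0034 -0.0031  0.1785]
```

Emit:
{"method": "send_rows", "body": {
  "xyz": [
    [0.0412, 0.0083, 0],
    [0.0412, 0.0083, 0],
    [0.0412, 0.0083, 0],
    [0.0412, 0.0083, 0],
    [0.0412, 0.0083, 0],
    [0.0412, 0.0083, 0],
    [0.0412, 0.0083, 0],
    [0.0412, 0.0083, 0],
    [0.0412, 0.0083, 0],
    [0.0412, 0.0083, 0],
    [0, 0, 0],
    [0, 0, 0],
    [0, 0, 0]
  ],
  "rotation": [
    [0, 0, 0],
    [0, 0, 0],
    [0, 0, 0],
    [0, 0, 0],
    [0, 0, 0],
    [0, 0, 0],
    [0, 0, 0],
    [0, 0, 0],
    [0, 0, 0],
    [0, 0, 0],
    [0, 0, 0.0893],
    [0, 0, 0.0893],
    [0, 0, 0]
  ],
  "jaw": [0.6, 0.6, 0.6, 0.6, 0.6, 0.6, 0.6, 0.6, 0.6, 0.6, 0.6, 0.6, 0.6]
}}

```text
time_s: 63.4
tool_pos: [0.5972, 0.0466, 0.3785]
tool_rot: [-179.7, -0.0, 85.2]
force: [-0.5, -0.3, 0.4]
grip_width: 0.0523
grasp_force: 0.0
```

```bash
python3 - <<'E'
from h import *
o=st();to([.5975,.048,.038],[180,0,85.2])
c=cam("top")
yaw=np.radians(-2.6);ax=np.array([np.cos(yaw),np.sin(yaw)]);ay=np.array([-ax[1],ax[0]]);C=np.array([.497,-.156])
def prof(d,off,oth):
    # mean colour along line at z .055
    s=np.arange(-.085 if d is ay else -.125,(.085 if d is ay else .125)+1e-6,.002)
    im=cv2.GaussianBlur(c["image"],(1,1),0)
    acc=0
    for u in off:
        P=C+s[:,None]*d+u*oth;p=proj(c,np.c_[P,np.full(len(s),.055)]).astype(np.float32)
        acc=acc+cv2.remap(c["image"],p[:,0].reshape(1,-1),p[:,1].reshape(1,-1),cv2.INTER_LINEAR)[0].astype(float)
    acc/=len(off);return s,acc
for d,oth,off,n in((ay,ax,np.linspace(-.08,.08,30),18),(ax,ay,np.linspace(-.04,.04,20),18)):
    s,a=prof(d,off,oth)
    for i in list(range(n))+list(range(len(s)-n,len(s))): print(int(round(s[i]*1000)),a[i].astype(int),end="; ")
    print()
heads(c,(415,165,495,260),.035)
s=cam("side");heads(s,(360,290,490,400),.035)
print(-c["R"].T@c["t"])
E
```

```text
t 63.4 tcp [0.5972 0.0466 0.3785] rot [-1.7971e+02 -1.0000e-02  8.5230e+01] q [-41.  15.  40.  94. -10.  75.  -3.] F [-0.5 -0.3  0.4] w 0.0523 g 0.0
world d [ 0.0003  0.0014 -0.177 ] tool d [0.0013 0.0011 0.177 ] turn [-0.005  -0.0002  0.0005]
-85 [ 93 128 148]; -83 [ 93 128 148]; -81 [ 93 128 148]; -79 [ 93 128 148]; -77 [ 93 128 148]; -75 [ 94 129 148]; -73 [ 93 128 147]; -71 [ 92 126 143]; -69 [ 89 120 130]; -67 [ 82 108 101]; -65 [73 93 73]; -63 [63 79 58]; -61 [52 64 51]; -59 [50 60 51]; -57 [57 66 56]; -55 [68 78 62]; -53 [77 88 67]; -51 [79 91 69]; 51 [79 92 69]; 53 [79 92 69]; 55 [79 92 69]; 57 [78 92 68]; 59 [76 92 66]; 61 [73 91 63]; 63 [69 88 64]; 65 [67 85 73]; 67 [71 92 94]; 69 [ 81 109 121]; 71 [ 88 123 140]; 73 [ 90 126 145]; 75 [ 90 127 146]; 77 [ 90 127 146]; 79 [ 90 127 146]; 81 [ 90 127 146]; 83 [ 90 127 146]; 85 [ 90 127 146]; 
-125 [ 90 125 144]; -123 [ 89 124 143]; -121 [ 88 123 141]; -119 [ 86 121 139]; -117 [ 85 119 137]; -115 [ 85 119 137]; -113 [ 85 119 136]; -111 [ 85 118 132]; -109 [ 83 113 120]; -107 [ 79 106  98]; -105 [75 97 75]; -103 [76 92 68]; -101 [80 91 72]; -99 [87 91 80]; -97 [91 92 86]; -95 [93 92 88]; -93 [93 92 88]; -91 [93 92 88]; 91 [93 92 87]; 93 [89 90 84]; 95 [81 85 77]; 97 [68 76 66]; 99 [55 67 57]; 101 [52 66 54]; 103 [58 75 58]; 105 [69 89 70]; 107 [ 79 104  93]; 109 [ 85 116 118]; 111 [ 90 125 139]; 113 [ 92 129 148]; 115 [ 93 130 150]; 117 [ 93 131 151]; 119 [ 93 130 150]; 121 [ 92 129 148]; 123 [ 90 126 145]; 125 [ 88 123 142]; 
head [ 465.  -398.3  464.6 -398.5   68.7   20.9  -89.1]
head [ 551.5 -371.8  550.9 -371.7   68.6   24.1  -85.1]
head [ 466.7 -399.6  466.6 -399.5   29.    16.7  -83.4]
head [ 456.7 -401.2  449.4 -403.7   75.8   34.6  -84.7]
head [ 553.1 -372.7  553.2 -372.4   28.6   15.8  -84.9]
head [ 542.  -375.6  533.2 -377.1   75.3   36.9  -83.7]
[0.40898603 0.00183717 1.52285549]
```

Emit:
{"method": "send_rows", "body": {
  "xyz": [
    [0.001, 0.0005, 0.04],
    [0, 0, 0.04],
    [0, 0, 0.04],
    [0, 0, 0.03],
    [0, 0, 0.015],
    [0, 0, 0.01],
    [0, 0, 0],
    [0, 0, 0],
    [0, 0, 0]
  ],
  "rotation": [
    [0, 0, 0],
    [0, 0, 0],
    [0, 0, 0],
    [0, 0, 0],
    [0, 0, 0],
    [0, 0, 0],
    [0, 0, 0],
    [0, 0, 0],
    [0, 0, 0]
  ],
  "jaw": [0.6, 0.6, 0.6, 0.6, 0.6, 0.6, 0.6, 0.6, 0.6]
}}

```text
time_s: 64.4
tool_pos: [0.5988, 0.0472, 0.207]
tool_rot: [180.0, -0.2, 85.2]
force: [0.9, 0.2, 0.2]
grip_width: 0.0525
grasp_force: 0.0
```

```bash
python3 - <<'E'
from h import *
o=st();to([.5975,.048,.037],[180,0,85.2])
E
```

```text
t 64.4 tcp [0.5988 0.0472 0.207 ] rot [ 1.7995e+02 -1.5000e-01  8.5200e+01] q [-37.  26.  37. 103. -18.  57.   2.] F [0.9 0.2 0.2] w 0.0525 g 0.0
world d [-0.0013  0.0008 -0.0065] tool d [ 0.0006 -0.0013  0.0065] turn [ 0.0008 -0.0027 -0.    ]
```

Emit:
{"method": "send_rows", "body": {
  "xyz": [
    [0.0006, -0.0012, 0.004],
    [0, 0, 0.0015],
    [0, 0, 0],
    [0, 0, 0],
    [0, 0, 0],
    [0, 0, 0],
    [0, 0, 0],
    [0, 0, 0],
    [0, 0, 0],
    [0, 0, 0],
    [0, 0, 0],
    [0, 0, 0]
  ],
  "rotation": [
    [0, 0, 0],
    [0, 0, 0],
    [0, 0, 0],
    [0, 0, 0],
    [0, 0, 0],
    [0, 0, 0],
    [0, 0, 0],
    [0, 0, 0],
    [0, 0, 0],
    [0, 0, 0],
    [0, 0, 0],
    [0, 0, 0]
  ],
  "jaw": [0.6, 0.6, 0.3, 0.2, 0, 0, 0, 0, 0, 0, 0, 0],
  "newtons": 40
}}

```text
time_s: 65.6
tool_pos: [0.5969, 0.0479, 0.1998]
tool_rot: [-179.9, -0.1, 85.2]
force: [1.5, -0.3, -0.7]
grip_width: 0.0095
grasp_force: 40.0
```

```bash
python3 - <<'E'
from h import *
o=st()
E
```

```text
t 65.6 tcp [0.5969 0.0479 0.1998] rot [-1.799e+02 -1.000e-01  8.519e+01] q [-37.  26.  37. 104. -19.  56.   2.] F [ 1.5 -0.3 -0.7] w 0.0095 g 40.0
```

Emit:
{"method": "send_rows", "body": {
  "xyz": [
    [0, 0, -0.01],
    [0, 0, -0.02],
    [0, 0, -0.03],
    [0, 0, -0.03],
    [0, 0, -0.03],
    [0, 0, -0.02],
    [0, 0, 0],
    [0, 0, 0]
  ],
  "rotation": [
    [0, 0, 0],
    [0, 0, 0],
    [0, 0, 0],
    [0, 0, 0],
    [0, 0, 0],
    [0, 0, 0],
    [0, 0, 0],
    [0, 0, 0]
  ],
  "jaw": [0, 0, 0, 0, 0, 0, 0, 0]
}}

```text
time_s: 66.4
tool_pos: [0.5967, 0.0477, 0.3396]
tool_rot: [-179.9, -0.1, 85.2]
force: [-0.4, 0.9, -1.5]
grip_width: 0.0098
grasp_force: 40.0
```

```bash
python3 - <<'E'
from h import *
o=st();to([.5883,-.1611,.15],[180,0,87.4])
s=cam("side");m=mask(s,(15,100,80),(35,255,255),(220,140,390,265))
o=env.get_obs();z=o["tool_pos"][2]-.164-.028+.004;print("lid side at z",z,rect(s,m,z))
E
```

```text
t 66.4 tcp [0.5967 0.0477 0.3396] rot [-1.7987e+02 -1.2000e-01  8.5200e+01] q [-41.  17.  40.  97. -12.  70.  -2.] F [-0.4  0.9 -1.5] w 0.0098 g 40.0
world d [-0.0084 -0.2088 -0.0261] tool d [-0.2089  0.0091  0.0256] turn [-0.0022 -0.0021 -0.0384]
lid side at z 0.15062424244240752 [505.6  56.5 501.7  53.9 232.  150.6  -4.8]
```

Emit:
{"method": "send_rows", "body": {
  "xyz": [
    [-0.0348, 0.0015, 0],
    [-0.0348, 0.0015, 0],
    [-0.0348, 0.0015, 0],
    [-0.0348, 0.0015, 0],
    [-0.0348, 0.0015, 0],
    [-0.0348, 0.0015, 0],
    [0, 0, 0],
    [0, 0, 0.025],
    [0, 0, 0.025],
    [0, 0, 0.015],
    [0, 0, 0.01],
    [0, 0, 0],
    [0, 0, 0],
    [0, 0, 0]
  ],
  "rotation": [
    [0, 0, 0],
    [0, 0, 0],
    [0, 0, 0],
    [0, 0, 0],
    [0, 0, 0],
    [0, 0, 0],
    [0, 0, -0.0384],
    [0, 0, 0],
    [0, 0, 0],
    [0, 0, 0],
    [0, 0, 0],
    [0, 0, 0],
    [0, 0, 0],
    [0, 0, 0]
  ],
  "jaw": [0, 0, 0, 0, 0, 0, 0, 0, 0, 0, 0, 0, 0, 0]
}}

```text
time_s: 67.85
tool_pos: [0.5889, -0.1612, 0.2656]
tool_rot: [180.0, -0.1, 87.4]
force: [1.0, 0.2, -2.7]
grip_width: 0.0098
grasp_force: 40.0
```

```bash
python3 - <<'E'
from h import *
o=st();to([.5883,-.1611,.0818],[180,0,87.4])
s=cam("side");m=mask(s,(15,100,80),(35,255,255),(280,220,450,345))
o=env.get_obs();z=o["tool_pos"][2]-.1908+.004;print("lid side at z",z,rect(s,m,z))
E
```

```text
t 67.85 tcp [ 0.5889 -0.1612  0.2656] rot [ 1.80e+02 -9.00e-02  8.74e+01] q [-22.  24.  43. 100. -18.  64.  24.] F [ 1.   0.2 -2.7] w 0.0098 g 40.0
world d [-0.0006  0.0001 -0.0203] tool d [ 0.     -0.0006  0.0203] turn [ 0.     -0.0015 -0.    ]
lid side at z 0.07881700238534836 [ 495.9 -158.3  486.7 -161.2  227.9  148.2   -2.5]
```

Emit:
{"method": "send_rows", "body": {
  "xyz": [
    [0, -0.0005, 0.005],
    [0, 0, 0.005],
    [0, 0, 0.004],
    [0, 0, 0.003],
    [0, 0, 0.002],
    [0, 0, 0],
    [0, 0, 0],
    [0, 0, 0]
  ],
  "rotation": [
    [0, 0, 0],
    [0, 0, 0],
    [0, 0, 0],
    [0, 0, 0],
    [0, 0, 0],
    [0, 0, 0],
    [0, 0, 0],
    [0, 0, 0]
  ],
  "jaw": [0, 0, 0, 0, 0, 0, 0, 0]
}}

```text
time_s: 68.7
tool_pos: [0.5877, -0.1609, 0.2459]
tool_rot: [-179.9, -0.1, 87.4]
force: [-4.3, 0.9, 4.7]
grip_width: 0.0093
grasp_force: 40.0
```

```bash
python3 - <<'E'
from h import *
o=st();to([.5883,-.1611,.0818],[180,0,87.4])
E
```

```text
t 68.7 tcp [ 0.5877 -0.1609  0.2459] rot [-1.7986e+02 -1.3000e-01  8.7400e+01] q [-21.  25.  42. 101. -19.  62.  25.] F [-4.3  0.9  4.7] w 0.0093 g 40.0
world d [ 0.0006 -0.0002 -0.0006] tool d [-0.0002  0.0006  0.0005] turn [-0.0025 -0.0023 -0.    ]
```

Emit:
{"method": "send_rows", "body": {
  "xyz": [
    [0, 0, 0],
    [0, 0, 0],
    [0, 0, 0],
    [0, 0, 0],
    [0, 0, 0],
    [0, 0, 0],
    [0, 0, -0.02],
    [0, 0, -0.04],
    [0, 0, -0.04],
    [0, 0, -0.04],
    [0, 0, -0.04],
    [0.04, 0, 0],
    [0.04, 0, 0],
    [0.04, 0, 0],
    [0.04, 0, 0],
    [0.04, 0, 0],
    [0.04, 0, 0],
    [0, 0, 0],
    [0, 0, 0]
  ],
  "rotation": [
    [0, 0, 0],
    [0, 0, 0],
    [0, 0, 0],
    [0, 0, 0],
    [0, 0, 0],
    [0, 0, 0],
    [0, 0, 0],
    [0, 0, 0],
    [0, 0, 0],
    [0, 0, 0],
    [0, 0, 0],
    [0, 0, 0],
    [0, 0, 0],
    [0, 0, 0],
    [0, 0, 0],
    [0, 0, 0],
    [0, 0, 0],
    [0, 0, 0],
    [0, 0, 0]
  ],
  "jaw": [0.2, 0.4, 0.6, 0.6, 0.6, 0.6, 0.6, 0.6, 0.6, 0.6, 0.6, 0.6, 0.6, 0.6, 0.6, 0.6, 0.6, 0.6, 0.6]
}}

```text
time_s: 70.6
tool_pos: [0.599, 0.0799, 0.4256]
tool_rot: [-179.9, -0.1, 87.6]
force: [0.1, -0.4, 0.7]
grip_width: 0.052
grasp_force: 0.0
```

```bash
python3 - <<'E'
from h import *
st();c=cam("top");s=cam("side")
m=mask(c,(18,120,80),(35,255,255),(345,165,425,265));print("lid top",rect(c,m,.059))
m=mask(s,(18,120,80),(35,255,255),(295,225,415,330));print("lid side",rect(s,m,.059))
s0={**s,"hsv":cv2.cvtColor(cv2.imread("pics/side0.png"),cv2.COLOR_BGR2HSV)}
m=mask(s0,(18,120,80),(35,255,255),(295,225,415,330));print("lid side at start",rect(s,m,.059))
c0={**c,"hsv":cv2.cvtColor(cv2.imread("pics/top0.png"),cv2.COLOR_BGR2HSV),"image":cv2.imread("pics/top0.png")}
heads(c,(415,165,495,260),.035);heads(s,(360,290,490,400),.035)
s0["image"]=cv2.imread("pics/side0.png")
for n,a,b in(("top",c["image"],c0["image"]),("side",s["image"],s0["image"])):
    d=(cv2.absdiff(cv2.GaussianBlur(a,(5,5),0),cv2.GaussianBlur(b,(5,5),0)).max(2)>25).astype(np.uint8)
    k,_,stt,_=cv2.connectedComponentsWithStats(d)
    print(n,[list(map(int,r)) for r in stt[1:] if r[4]>12])
E
```

```text
t 70.6 tcp [0.599  0.0799 0.4256] rot [-1.7987e+02 -7.0000e-02  8.7550e+01] q [-43.  14.  39.  89.  -9.  80.  -5.] F [ 0.1 -0.4  0.7] w 0.052 g 0.0
lid top [ 494.1 -157.4  494.  -157.2  227.4  142.8   -2.6]
lid side [ 493.3 -161.2  489.4 -161.4  226.6  141.9   -3. ]
lid side at start [ 493.2 -163.4  489.2 -163.4  225.9  142.5   -3. ]
head [ 465.1 -398.5  465.1 -398.7   68.3   22.5  -85.3]
head [ 551.1 -371.8  550.9 -371.6   68.6   23.6  -84.7]
head [ 457.4 -401.9  455.6 -403.4   77.1   35.5  -85.5]
head [ 552.7 -372.   552.9 -372.6   30.1   16.2  -85.5]
head [ 541.8 -375.6  534.2 -378.2   74.8   38.2  -83. ]
top [[260, 115, 62, 285, 10632], [285, 171, 29, 76, 1728], [361, 182, 1, 13, 13], [436, 190, 34, 15, 402], [357, 219, 3, 29, 33], [445, 219, 34, 14, 387], [0, 256, 233, 144, 12844], [98, 277, 16, 10, 56], [125, 289, 6, 5, 16], [104, 292, 20, 26, 198], [106, 340, 17, 20, 199], [280, 370, 29, 30, 323], [315, 377, 7, 6, 22], [328, 378, 10, 11, 53], [318, 384, 19, 16, 74], [352, 386, 9, 14, 59], [240, 396, 25, 4, 82]]
side [[0, 0, 25, 65, 959], [56, 0, 17, 13, 143], [77, 0, 30, 51, 948], [113, 0, 12, 4, 40], [147, 0, 223, 170, 11290], [105, 18, 69, 126, 3698], [97, 22, 12, 17, 148], [98, 45, 21, 96, 691], [25, 61, 9, 35, 144], [30, 97, 16, 56, 313], [112, 141, 27, 104, 881], [49, 144, 52, 8, 242], [41, 153, 57, 7, 249], [45, 158, 7, 37, 123], [54, 216, 7, 27, 100], [59, 245, 3, 7, 15], [140, 244, 16, 58, 358], [129, 246, 7, 5, 25], [104, 248, 23, 53, 701], [94, 251, 13, 18, 85], [51, 255, 9, 42, 161], [58, 261, 4, 29, 76], [64, 260, 9, 13, 37], [391, 262, 3, 8, 20], [40, 264, 7, 30, 105], [376, 293, 7, 4, 13], [48, 299, 34, 31, 279], [135, 299, 4, 6, 17], [71, 302, 17, 14, 122], [98, 302, 23, 16, 249], [360, 302, 7, 4, 13], [337, 307, 22, 13, 46], [415, 316, 45, 41, 920], [397, 343, 47, 46, 1039]]
```

```bash
python3 -c "from cell import env;print(env.sign_off())"
```

```text
the job is handed in; nothing more can be done
None
```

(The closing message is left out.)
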